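# Set up the noodle station

## Robot

A 6-joint arm with a two-finger parallel gripper is mounted at the origin on the work surface; the furniture and walls round the work are solid. World frame = base frame: x ahead of the robot, y to its left, z up, the work surface at z = 0. Lengths are in m, angles in rad, forces in N, time in s.
With the tool pointing down it reaches from about 0.325 to 0.9 m from the base axis. Payload 6.1 kg.
Tool frame: the origin (TCP) lies midway between the tips of the shut fingers; the grasp point (between the pads) lies r.hold_point_z behind it (r.hold_point_z is the distance from the TCP to the grasp point, in m); z points along the fingers, y is the line along which they close (so a half turn about z gives the same grasp; the last joint's range is limited). The gripper opens to 87 mm and grips with 3 to 60 N. Pads are 19 mm wide; open, the fingers measure 117 mm over their backs; the gripper's body (75 mm by 190 mm) begins 51 mm behind the grasp point.
Start: joints at [-1.274, 0.22, 1.526, -0, 1.395, -0.126], TCP at [0.256, -0.57, 0.198] pointing down, gripper open.
Joint ranges: [-2.98, 2.98], [-0.91, 2.08], [0.09, 2.57], [-1.24, 4.39], [0.2, 2.65], [-2.68, 2.68]. Speed limits (rad/s): [2.57, 2.57, 3.01, 3.14, 3.14, 3.14].

## Interface

Orientations are given as a unit quaternion [x, y, z, w].
In Python, from station import sensors, viewer, ticket, r gives the robot as it stands.
- The arm moves only by the shell command python3 -m jog 'ROWS' [OPENING] [FORCE]. ROWS is JSON, a list of rows, each a list of 4 numbers: the shift along the tool's x, y, z in mm, then the turn about the tool's z in degrees. A call has 1 to 8 rows; each row shifts and turns the commanded pose from where the row before left it, along the tool's axes as they then stand; what a row does not reach is not made up. A row lasts 1/8 s, in which the tool goes at most 62.5 mm and 10.7 degrees, less where a joint would pass 70% of its speed; a pose out of reach is approached as far as the arm can. A call with a gripper value outside its range is refused whole. OPENING is the finger opening in mm, from 0 to 87, set as the call begins (- or left out, the last holds). The fingers move at their own pace and stop on an object; FORCE is the grip in N (left out, the last holds). Time passes only in rows, so rows that do not move let the fingers close. It gives the time, the measured TCP pose, the force, the opening and the grip force at its end, in the units of the state.
- sensors.state(): the state, without advancing time (a new reading comes with each control period).
- viewer.grab_frame(name): name is "scene" or "top" or "wrist"; returns (picture, depth): 480x640x3 uint8, red, green, blue; 480x640 float32, m along the optical axis (not along the pixel's ray), 0 where there is no reading.
- viewer.camera_params(name): a dict with "vfov" (degrees; the focal length in pixels is half the picture's height over the tangent of half this angle, whatever the lens; pixels are square), "cx", "cy" (the principal point, pixels), "rvec" (rotation vector, rad) and "tvec" (3), from world to camera coordinates, as OpenCV has them. Camera axes: x right, y down, z forward; pixel columns grow to the right and rows downward; lengths in m; the calibration is good to about 2 mm. A picture is of the moment at which its call begins: read the wrist's pose just before it. camera_params takes no time and is no camera call; for the wrist camera it gives the pose at the moment of the call.
- ticket.finish_job(): hands the job in; it is judged then, once.
The state is a dict: "time_s": time; "joints": joint angles; "joint_velocities": joint speeds; "joint_efforts": joint torques, N m; "tcp_pos": TCP position; "orientation": TCP orientation; "ft_force": force on the tool from outside, world axes, zero at the start; "wrist_torque": the same for the moment, N m; "grip_width": finger opening in m; "grasp_force": force on a finger pad.
Only numpy, scipy, OpenCV 4.12 (cv2) and the standard library are available. Lean on these libraries where they do the work, as an engineer would, in place of code of your own. Each camera call takes 0.05 s, during which the arm holds its last target. There are 200 camera calls.

## Task

Get the noodle station ready for cooking: lift the lid off the pot and lay it knob up in the middle of the empty cork trivet, then hang every wire strainer by its own hook over the rim of the pot, basket inside and clear of the pot's floor. Also stand every spice jar and the salt shaker upright, right down, in the wells of the wooden rack, in any order, and leave the pepper mill, the tin and the timer alone.

Things in the scene. Friction and masses are not known exactly. Their poses are not given: they have to be found in the camera images.
- pot: stainless noodle pot fixed on a round cork trivet (190 mm, 8 mm thick); origin on the pot's axis at worktop height, z up. Outer diameter 170 mm, wall 3 mm (inner diameter 164), rim 118 mm above the worktop, inner floor 13 mm above it (105 mm deep). Two loop handles on its +y and -y sides, 81 mm above the worktop, reach 122 mm out from the axis. It does not move
- pot_rim (a point): centre of the pot's mouth, on the axis, level with the rim's top edge
- lid: round steel lid, 177 mm across, loose, 0.3 kg; origin on its axis at its underside, z up. The lowest 5 mm is a step 158 mm across that sits inside the pot's rim; the lid's plate is from z 5 to 18 mm, above it a black knob 32 mm across and 55 mm high over the origin. At the start it lies on the pot
- trivet: empty round cork trivet, 170 mm across, 8 mm thick, fixed on the worktop left of the pot; origin at the centre of its underside
- strainer_0: noodle strainer standing on its flat basket, 0.12 kg, most of it in the bottom; may be absent. Origin: centre of the basket's underside, z up, x towards the hook. Wire basket 51 mm across, 45 mm high; steel strap 14 mm wide (x 25 to 28 mm) up its back with a hook on the strap's back (see its saddle); on top a square wooden grip, 16 x 16 mm, z 100 to 155 mm, axis at x 26.5 mm, faces along x and y
- strainer_1: noodle strainer standing on its flat basket, 0.12 kg, most of it in the bottom; may be absent. Origin: centre of the basket's underside, z up, x towards the hook. Wire basket 51 mm across, 45 mm high; steel strap 14 mm wide (x 25 to 28 mm) up its back with a hook on the strap's back (see its saddle); on top a square wooden grip, 16 x 16 mm, z 100 to 155 mm, axis at x 26.5 mm, faces along x and y
- strainer_2: noodle strainer standing on its flat basket, 0.12 kg, most of it in the bottom; may be absent. Origin: centre of the basket's underside, z up, x towards the hook. Wire basket 51 mm across, 45 mm high; steel strap 14 mm wide (x 25 to 28 mm) up its back with a hook on the strap's back (see its saddle); on top a square wooden grip, 16 x 16 mm, z 100 to 155 mm, axis at x 26.5 mm, faces along x and y
- strainer_0_saddle (a point): point of this strainer that sits on the rim when it hangs, in its hook's gap under the bridge: at (34, 0, 88 mm). The bridge (z 88 to 91 mm) runs back from the strap to a tongue (x 40 to 43 mm, 14 mm wide) that hangs down to z 66 mm: the gap for the rim is 12 mm, x 28 to 40 mm
- strainer_1_saddle (a point): point of this strainer that sits on the rim when it hangs, in its hook's gap under the bridge: at (34, 0, 88 mm). The bridge (z 88 to 91 mm) runs back from the strap to a tongue (x 40 to 43 mm, 14 mm wide) that hangs down to z 66 mm: the gap for the rim is 12 mm, x 28 to 40 mm
- strainer_2_saddle (a point): point of this strainer that sits on the rim when it hangs, in its hook's gap under the bridge: at (34, 0, 88 mm). The bridge (z 88 to 91 mm) runs back from the strap to a tongue (x 40 to 43 mm, 14 mm wide) that hangs down to z 66 mm: the gap for the rim is 12 mm, x 28 to 40 mm
- rack: wooden rack fixed on the worktop at the right, 70 mm (its x) by 250 mm (its y) by 40 mm high, with four blind wells in a row along its y, 62 mm apart, 49 mm in diameter, 32 mm deep (well floors 8 mm above the worktop), chamfered mouths; origin at the centre of its underside
- rack_hole0 (a point): centre of the mouth of the rack's well 0 (its y -93 mm), 40 mm above the worktop
- rack_hole1 (a point): centre of the mouth of the rack's well 1 (its y -31 mm), 40 mm above the worktop
- rack_hole2 (a point): centre of the mouth of the rack's well 2 (its y 31 mm), 40 mm above the worktop
- rack_hole3 (a point): centre of the mouth of the rack's well 3 (its y 93 mm), 40 mm above the worktop
- jar_0: spice jar with red cap, 106 mm tall, glass body 42 mm across, cap 45 mm across from 85 mm up, 0.11 kg, standing on the worktop; origin at the centre of its underside, z up; may be absent
- jar_1: spice jar with red cap, 106 mm tall, glass body 42 mm across, cap 45 mm across from 85 mm up, 0.11 kg, standing on the worktop; origin at the centre of its underside, z up; may be absent
- jar_2: spice jar with red cap, 106 mm tall, glass body 42 mm across, cap 45 mm across from 85 mm up, 0.11 kg, standing on the worktop; origin at the centre of its underside, z up; may be absent
- shaker: grey and clear salt shaker, 90 mm tall, body 44 mm across up to about 70 mm, rounded top 34 mm across, 0.1 kg; origin at the centre of its underside, z up; may be absent
- pepper_mill: dark brown pepper mill, 150 mm tall, 58 mm across, between the robot and the pot; leave alone
- tin: food tin, 75 mm across, 58 mm high; leave alone
- timer: black and white wind-up timer, 62 mm across, 44 mm high; leave alone
There are look-alikes about, which are no part of the job. What is shaped like the jar_2 but orange is not meant.

How it is judged:
On the way, in this order (a step that is already met when the one before it is completed fails the run):
1. the lid lies knob up on the empty cork trivet (horizontal distance between lid and trivet below 0.035 m and height (world z) of lid below 0.013 m and angle between lid's own z axis and vertical below 0.08 rad and linear speed of lid below 0.02 m/s), for 0.2 s.
2. every strainer hangs by its hook on the pot's rim, basket inside (z of strainer_0_saddle in the frame of pot_rim between -0.004 and 0.007 m and horizontal distance between strainer_0_saddle and pot_rim between 0.074 and 0.093 m and horizontal distance between each of strainer_0, strainer_1, strainer_2 and pot_rim below 0.065 m and angle between each of strainer_0, strainer_1, strainer_2's own z axis and vertical below 0.25 rad and linear speed of each of strainer_0, strainer_1, strainer_2 below 0.02 m/s and z of strainer_1_saddle in the frame of pot_rim between -0.004 and 0.007 m and horizontal distance between strainer_1_saddle and pot_rim between 0.074 and 0.093 m and z of strainer_2_saddle in the frame of pot_rim between -0.004 and 0.007 m and horizontal distance between strainer_2_saddle and pot_rim between 0.074 and 0.093 m), for 0.2 s.
At the end, for the whole second after the job is handed in: At rest: lid level on the trivet, 35 mm from centre at most; each strainer hung, saddle on the rim (-4 to +7 mm high, 74-93 mm from the pot axis), basket centre within 65 mm of it, tilt < 0.25; each jar and shaker in a well, within 7 mm of its axis, 27 mm deep or more, tilt < 0.12 (all of step 1 and all of step 2 and ((horizontal distance between jar_0 and rack_hole0 below 0.007 m and z of jar_0 in the frame of rack_hole0 below -0.027 m) or (horizontal distance between jar_0 and rack_hole1 below 0.007 m and z of jar_0 in the frame of rack_hole1 below -0.027 m) or (horizontal distance between jar_0 and rack_hole2 below 0.007 m and z of jar_0 in the frame of rack_hole2 below -0.027 m) or (horizontal distance between jar_0 and rack_hole3 below 0.007 m and z of jar_0 in the frame of rack_hole3 below -0.027 m)) and angle between each of jar_0, jar_1, jar_2, shaker's own z axis and vertical below 0.12 rad and linear speed of each of jar_0, jar_1, jar_2, shaker below 0.02 m/s and ((horizontal distance between jar_1 and rack_hole0 below 0.007 m and z of jar_1 in the frame of rack_hole0 below -0.027 m) or (horizontal distance between jar_1 and rack_hole1 below 0.007 m and z of jar_1 in the frame of rack_hole1 below -0.027 m) or (horizontal distance between jar_1 and rack_hole2 below 0.007 m and z of jar_1 in the frame of rack_hole2 below -0.027 m) or (horizontal distance between jar_1 and rack_hole3 below 0.007 m and z of jar_1 in the frame of rack_hole3 below -0.027 m)) and ((horizontal distance between jar_2 and rack_hole0 below 0.007 m and z of jar_2 in the frame of rack_hole0 below -0.027 m) or (horizontal distance between jar_2 and rack_hole1 below 0.007 m and z of jar_2 in the frame of rack_hole1 below -0.027 m) or (horizontal distance between jar_2 and rack_hole2 below 0.007 m and z of jar_2 in the frame of rack_hole2 below -0.027 m) or (horizontal distance between jar_2 and rack_hole3 below 0.007 m and z of jar_2 in the frame of rack_hole3 below -0.027 m)) and ((horizontal distance between shaker and rack_hole0 below 0.007 m and z of shaker in the frame of rack_hole0 below -0.027 m) or (horizontal distance between shaker and rack_hole1 below 0.007 m and z of shaker in the frame of rack_hole1 below -0.027 m) or (horizontal distance between shaker and rack_hole2 below 0.007 m and z of shaker in the frame of rack_hole2 below -0.027 m) or (horizontal distance between shaker and rack_hole3 below 0.007 m and z of shaker in the frame of rack_hole3 below -0.027 m))); the robot touches nothing.
It fails at once if the pepper mill is pushed or knocked over (distance of pepper_mill from where it was at the start of the episode above 0.04 m or angle between pepper_mill's own z axis and vertical above 0.5 rad).
It fails at once if the tin is pushed or knocked over (distance of tin from where it was at the start of the episode above 0.04 m or angle between tin's own z axis and vertical above 0.5 rad).
It fails at once if the timer is pushed or knocked over (distance of timer from where it was at the start of the episode above 0.04 m or angle between timer's own z axis and vertical above 0.5 rad).
Of strainer_0, strainer_1, strainer_2 only 2 to 3 are there at a start; the rules pass over those that are not, and their reading is None.
Of jar_0, jar_1, jar_2, shaker only 3 to 4 are there at a start; the rules pass over those that are not, and their reading is None.
At some moment in a run one of strainer_0, strainer_1, strainer_2, lid may be knocked a few centimetres aside while the robot is not near it.
It also fails if it takes over 210 s, if anything falls off the work surface, if the arm or the gripper's body presses on something with over 40 N, if the wrist force passes 120 N, or if a joint passes its speed limit or range.

## Working session

There is one attempt and no reset: what is moved stays moved. The work goes in short steps, Python scripts to look and compute and a shell command to move; the robot and the scene stay as the last step left them, time stands still between calls to the robot, and variables do not carry over. Pictures are saved under pics/ and viewed, at most 14 in all, crops included, and the job is handed in when it is done.

```bash
ls; mkdir -p pics
cat > h.py <<'E'
import numpy as np, cv2
from station import sensors, viewer, ticket, r
from scipy.spatial.transform import Rotation as R
def grab(n):
    p=viewer.camera_params(n); im,d=viewer.grab_frame(n); return im,d,p
def cloud(d,p):
    h,w=d.shape; f=h/2/np.tan(np.radians(p['vfov'])/2)
    v,u=np.mgrid[:h,:w]; P=np.stack([(u-p['cx'])/f*d,(v-p['cy'])/f*d,d],-1)
    M=cv2.Rodrigues(np.array(p['rvec'],float))[0]; W=(P-np.array(p['tvec']).ravel())@M
    W[d<=0]=np.nan; return W
def save(n,im): cv2.imwrite('pics/'+n+'.png',cv2.cvtColor(im,cv2.COLOR_RGB2BGR))
E
python3 - <<'E'
from h import *
s=sensors.state();print(s, r.hold_point_z)
for n in("scene","top"):
    im,d,p=grab(n);save(n+'0',im);np.savez(n+'0',im=im,d=d,W=cloud(d,p));print(p)
E
```

```text
pics
{'time_s': 0.0, 'joints': array([-1.27411999e+00,  2.21216796e-01,  1.52761393e+00, -5.02276146e-06,
        1.39467335e+00, -1.26123205e-01]), 'joint_velocities': array([ 0.00035133, -0.00197652,  0.00058408,  0.00030778, -0.00022866,
       -0.00030251]), 'joint_efforts': array([-7.65298046e-05, -4.94611251e+01, -3.87375998e+01,  6.98509044e-02,
        5.72629937e-02, -1.32426048e-04]), 'tcp_pos': array([ 0.25623389, -0.56933642,  0.19644157]), 'orientation': array([ 9.77737622e-01,  2.09829049e-01, -8.38642582e-05, -9.52029008e-04]), 'ft_force': array([ 0.21097523, -0.13321083,  0.13395156]), 'wrist_torque': array([0.00016874, 0.04664534, 0.01027575]), 'grasp_force': 0.0, 'grip_width': 0.08666880484521342} 0.0187
{'vfov': 56.235884922026464, 'cx': 315.5466127865205, 'cy': 235.2424520611785, 'rvec': array([ 0.90280552, -2.40341234,  1.20864492]), 'tvec': array([0.32263388, 0.31239511, 1.11422135])}
{'vfov': 50.71147180905513, 'cx': 322.84535072831727, 'cy': 241.9673692965286, 'rvec': array([ 2.09586935, -2.05820647,  0.26475654]), 'tvec': array([-0.09657751,  0.48808995,  1.35324776])}
```

View pics/scene0.png

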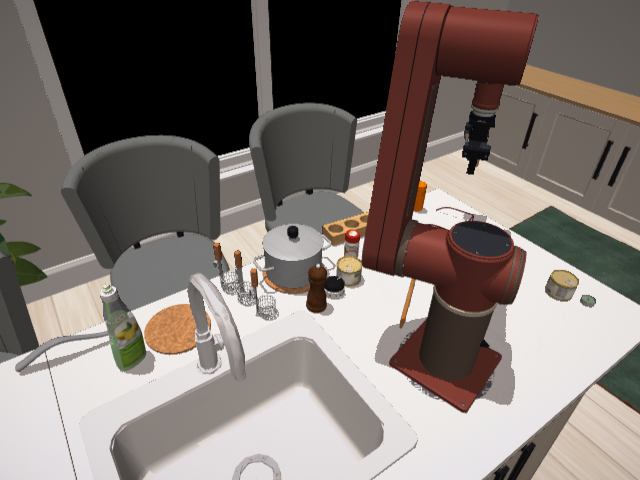

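View pics/top0.png

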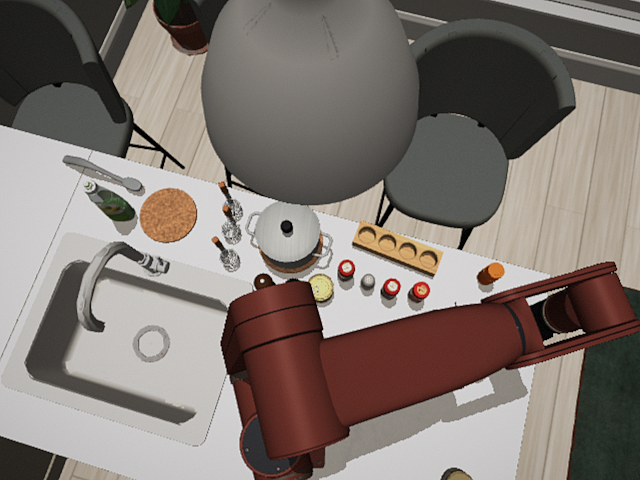

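Top view: pot and lid (287,236), empty trivet (168,215), and strainers (228,195), (231,228), (228,258). The rack is at (398,247). Candidates for the jars are the red caps (346,269), (391,288), (419,292) and the orange look-alike (490,273), which I exclude. The shaker is at (367,282), the mill (262,282) and the tin (320,290). I'll check the choice in a close crop.

Run:
```python
from h import *
z=np.load('top0.npz');im=z['im'];W=z['W'];s=np.load('scene0.npz')
a=cv2.resize(im[170:320,190:520],None,fx=2.4,fy=2.4,interpolation=cv2.INTER_CUBIC)
b=cv2.resize(s['im'][190:330,190:440],None,fx=1.6,fy=1.6)
c=np.zeros((600,792,3),np.uint8);c[:360]=a;c[360:584,:400]=b;save('crop0',c)
for n,(u,v) in dict(knob=(287,226),trivet=(168,215),s0=(223,186),s1=(226,211),s2=(216,241),j0=(346,268),j1=(391,287),j2=(419,290),sh=(367,281),or_=(490,270),tin=(320,290),mill=(262,281),rk=(398,245),timer=(293,280)).items():
    print(n,np.round(W[v,u],3),im[v,u])
```

```text
knob [0.503 0.005 0.169] [32 32 32]
trivet [0.579 0.373 0.01 ] [178 124  81]
s0 [0.618 0.184 0.153] [117  66  40]
s1 [0.548 0.171 0.151] [106  59  34]
s2 [0.463 0.191 0.155] [137  82  50]
j0 [ 0.408 -0.152  0.105] [203 184 148]
j1 [ 0.358 -0.271  0.109] [202 198 194]
j2 [ 0.352 -0.345  0.105] [193  15  18]
sh [ 0.377 -0.209  0.086] [212 204 194]
or_ [ 0.408 -0.534  0.111] [208 125  49]
tin [ 0.356 -0.082  0.053] [216 214 145]
mill [0.36  0.066 0.152] [238 236 233]
rk [ 0.49  -0.301  0.042] [216 181 120]
timer [ 0.385 -0.006  0.042] [4 5 8]
```

View pics/crop0.png

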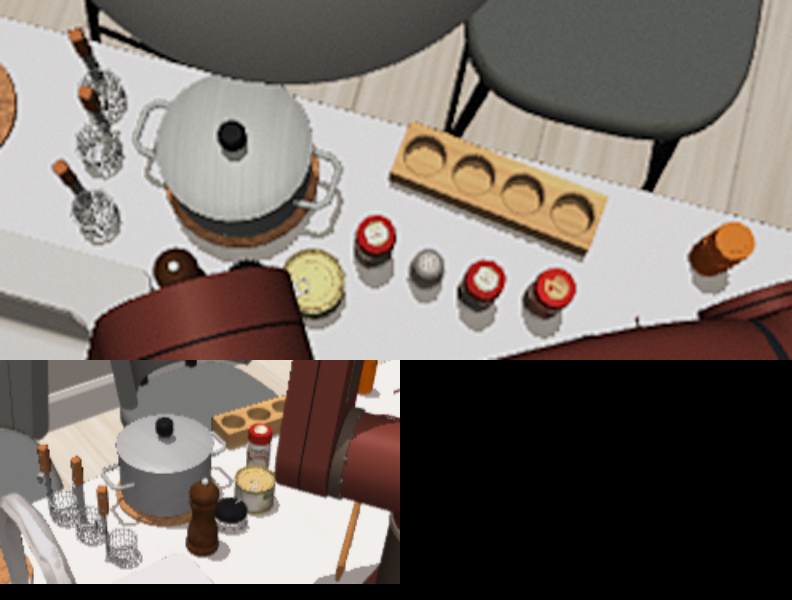

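Three red-capped jars, the shaker, and three strainers are all standing upright. The orange decoy is excluded. Next I'll measure precisely.

Run:
```python
from h import *
z=np.load('top0.npz');im=z['im'].astype(int);W=z['W'];X,Y,Z=W[...,0],W[...,1],W[...,2]
def box(x0,x1,y0,y1,z0,z1): return (X>x0)&(X<x1)&(Y>y0)&(Y<y1)&(Z>z0)&(Z<z1)
def circ(m):
    c=max(cv2.findContours(m.astype(np.uint8),0,1)[0],key=cv2.contourArea)[:,0]
    P=W[c[:,1],c[:,0]];P=P[~np.isnan(P[:,0])]
    (a,b),rad=cv2.minEnclosingCircle(P[:,:2].astype(np.float32));return np.round([a,b,rad,np.median(P[:,2])],4)
print('lid',circ(box(.38,.63,-.1,.1,.115,.14)))
print('knob',circ(box(.45,.55,-.05,.05,.155,.18)))
br=(im[...,0]-im[...,2]>30)
print('trivet',circ(br&box(.45,.7,.28,.48,-.005,.02)))
print('tin',circ(box(.3,.42,-.15,-.03,.045,.065)))
for n,a,b in(('j0',.408,-.15),('j1',.358,-.271),('j2',.352,-.345)):
    print(n,circ(box(a-.045,a+.045,b-.035,b+.035,.09,.12)))
print('sh',circ(box(.34,.42,-.24,-.18,.06,.1)))
m=br&box(.4,.6,-.45,-.1,.032,.048)
c=max(cv2.findContours(m.astype(np.uint8),0,1)[0],key=cv2.contourArea)[:,0]
P=W[c[:,1],c[:,0]];P=P[~np.isnan(P[:,0])];print('rack',cv2.minAreaRect(P[:,:2].astype(np.float32)))
for n,a,b in(('s0',.618,.184),('s1',.548,.171),('s2',.463,.191)):
    g=br&box(a-.035,a+.035,b-.035,b+.035,.145,.165);k=box(a-.07,a+.07,b-.07,b+.07,.03,.055)
    print(n,g.sum(),np.round(W[g].mean(0),4),cv2.minAreaRect(W[g][:,:2].astype(np.float32)),k.sum(),np.round((np.nanmin(W[k],0)+np.nanmax(W[k],0))/2,3),np.round(np.median(W[k],0),3))
for n,m in(('high>0.1,y>.27',box(.0,.9,.24,.8,.1,.6)),('faucet',box(0,.5,.2,.8,.1,.6)),('bottle',box(.5,.8,.42,.8,.05,.6)),('lamp',box(0.2,.9,-.6,.6,.4,1.2))):
    q=W[m];print(n,m.sum(),*(np.round([q.min(0),q.max(0)],3).tolist() if len(q) else []))
s=np.load('scene0.npz');V=s['W']
for n,k in(('faucet',(V[...,0]<.5)&(V[...,1]>.15)&(V[...,1]<.8)&(V[...,2]>.06)),('bottle',(V[...,0]>.45)&(V[...,0]<.8)&(V[...,1]>.42)&(V[...,1]<.7)&(V[...,2]>.05)&(V[...,2]<.5))):
    q=V[k&(V[...,0]>.15)];print(n,np.round([q.min(0),q.max(0)],3).tolist())
```

```text
lid [0.5083 0.0097 0.0892 0.1223]
knob [0.506  0.0091 0.0158 0.1652]
trivet [0.582  0.3754 0.0861 0.0077]
tin [ 0.3657 -0.0806  0.0378  0.0566]
j0 [ 0.4106 -0.1518  0.0226  0.1022]
j1 [ 0.362  -0.2721  0.023   0.1022]
j2 [ 0.3543 -0.3495  0.0227  0.1041]
sh [ 0.3827 -0.2121  0.0178  0.0794]
rack ((0.4881378710269928, -0.29882651567459106), (0.24958626925945282, 0.07287870347499847), 68.5462417602539)
s0 35 [0.6224 0.1888 0.1547] ((0.6233551502227783, 0.18895475566387177), (0.014633303508162498, 0.01558257918804884), 28.501880645751953) 87 [0.587 0.18  0.042] [0.602 0.178 0.045]
s1 34 [0.5543 0.1733 0.1555] ((0.5548123717308044, 0.17347325384616852), (0.01325682271271944, 0.016953695565462112), 73.18376922607422) 127 [0.562 0.18  0.042] [0.548 0.174 0.046]
s2 36 [0.4674 0.1944 0.1542] ((0.46758797764778137, 0.19559749960899353), (0.014248018153011799, 0.01488419994711876), 46.3578987121582) 132 [0.478 0.18  0.043] [0.467 0.18  0.045]
high>0.1,y>.27 2689 [0.22, 0.338, 0.1] [0.603, 0.531, 0.355]
faucet 1930 [0.22, 0.201, 0.1] [0.474, 0.457, 0.355]
bottle 1170 [0.556, 0.468, 0.05] [0.741, 0.664, 0.255]
lamp 49261 [0.2, -0.6, 0.4] [0.435, 0.091, 1.148]
faucet [[0.219, 0.188, 0.06], [0.486, 0.463, 0.353]]
bottle [[0.555, 0.47, 0.05], [0.742, 0.659, 0.253]]
```

Run:
```python
from h import *
A=np.load('top0.npz')['W'].reshape(-1,3);B=np.load('scene0.npz')['W'].reshape(-1,3)
P=np.vstack([A,B]);a=np.arctan2(.3755,.582);u=np.array([np.cos(a),np.sin(a)]);n=np.array([-u[1],u[0]])
k=(P[:,0]>.2)&(P[:,0]<.55)&(P[:,1]>.15)&(P[:,1]<.6)&(P[:,2]>.06)&(P[:,2]<.45);k&=~((P[:,1]<.23)&(P[:,0]>.43));Q=P[k]
for z0 in np.arange(.06,.36,.05):
    q=Q[(Q[:,2]>=z0)&(Q[:,2]<z0+.05)]
    if len(q): 
        rd=q[:,:2]@u;l=q[:,:2]@n;print('fau z%.2f n%d'%(z0,len(q)),'x',q[:,0].min().round(3),q[:,0].max().round(3),'y',q[:,1].min().round(3),q[:,1].max().round(3),'rad',rd.min().round(3),rd.max().round(3),'lat',l.min().round(3),l.max().round(3))
k=(P[:,0]>.5)&(P[:,0]<.8)&(P[:,1]>.42)&(P[:,1]<.7)&(P[:,2]>.03)&(P[:,2]<.3);Q=P[k]
for z0 in np.arange(.03,.27,.04):
    q=Q[(Q[:,2]>=z0)&(Q[:,2]<z0+.04)]
    if len(q): print('bot z%.2f'%z0,len(q),np.round(np.percentile(q,3,axis=0),3),np.round(np.percentile(q,97,axis=0),3))
# rack direction and wells
c=np.array([.488,-.2988]);print([cv2.boxPoints(((c[0],c[1]),(.2496,.0729),68.546)).round(3).tolist()])
# arm points: heights
k=(B[:,2]>.1)&(B[:,1]<-.3)&(B[:,0]<.4);print(np.nanmax(B[:,2][k]))
```

```text
fau z0.06 n675 x 0.394 0.436 y 0.336 0.418 rad 0.518 0.586 lat 0.053 0.126
fau z0.11 n420 x 0.403 0.443 y 0.338 0.417 rad 0.533 0.592 lat 0.056 0.125
fau z0.16 n379 x 0.22 0.431 y 0.381 0.461 rad 0.425 0.582 lat 0.092 0.263
fau z0.21 n741 x 0.219 0.433 y 0.382 0.463 rad 0.425 0.582 lat 0.092 0.264
fau z0.26 n965 x 0.22 0.43 y 0.384 0.462 rad 0.426 0.58 lat 0.095 0.262
fau z0.31 n2092 x 0.244 0.41 y 0.389 0.455 rad 0.442 0.564 lat 0.107 0.246
bot z0.03 1642 [0.558 0.471 0.031] [0.743 0.678 0.066]
bot z0.07 600 [0.557 0.47  0.071] [0.589 0.541 0.108]
bot z0.11 650 [0.557 0.473 0.111] [0.592 0.535 0.149]
bot z0.15 607 [0.561 0.48  0.151] [0.594 0.533 0.189]
bot z0.19 435 [0.564 0.49  0.191] [0.591 0.526 0.229]
bot z0.23 310 [0.567 0.492 0.23 ] [0.594 0.522 0.251]
[[[0.40799999237060547, -0.4020000100135803], [0.47600001096725464, -0.42800000309944153], [0.5680000185966492, -0.19599999487400055], [0.5, -0.16899999976158142]]]
0.5790404287115932
```

```bash
python3 -m jog '[[0,0,-2,-9.4],[0,0,-2,-9.4],[0,0,-2,-9.4],[0,0,-2,-9.4],[0,0,-2,-9.4],[0,0,-2,-9.4],[0,0,-2,-9.4]]' 70 && python3 -m jog '[[40,18,0,0],[40,18,0,0],[40,18,0,0],[40,18,0,0],[40,18,0,0],[40,18,0,0],[40,18,0,0],[40,18,0,0]]' && python3 -m jog '[[40,16,0,0],[40,16,0,0],[40,16,0,0],[40,16,0,0],[40,16,0,0],[40,16,0,0],[19,11,0,0],[0,0,0,0]]'
cat >> h.py <<'E'
def to(x,y,z,yaw=None):
    """tool-frame mm to go to world target (then turn)"""
    s=sensors.state();Rm=R.from_quat(s['orientation'])
    d=Rm.inv().apply(np.array([x,y,z])-s['tcp_pos'])*1000
    cy=np.degrees(np.arctan2(Rm.as_matrix()[1,0],Rm.as_matrix()[0,0]))
    print('shift',d.round(1),'yaw now %.1f'%cy, '' if yaw is None else 'turn %.1f'%((cy-yaw+180)%360-180))
E
python3 - <<'E'
from h import *
s=sensors.state();print(s['time_s'],s['tcp_pos'],s['joints'].round(2));to(.507,.0095,.138,90)
im,d,p=grab('wrist');save('w1',im);np.savez('w1',im=im,d=d,W=cloud(d,p))
E
```

```text
time_s: 0.98
tcp_pos: [0.2564, -0.5696, 0.2109]
orientation: [0.705, 0.709, 0.0, -0.001]
ft_force: [0.0, -0.3, 0.1]
grip_width: 0.0705
grasp_force: 0.0
time_s: 1.98
tcp_pos: [0.4005, -0.2484, 0.2112]
orientation: [0.707, 0.707, 0.0, -0.0]
ft_force: [0.9, -0.4, -1.2]
grip_width: 0.0698
grasp_force: 0.0
time_s: 2.98
tcp_pos: [0.5071, 0.0104, 0.211]
orientation: [0.706, 0.708, -0.0, -0.0]
ft_force: [0.3, -0.8, -0.0]
grip_width: 0.0702
grasp_force: 0.0
2.975 [0.50714337 0.0104281  0.21100024] [-0.14 -0.07  1.81  0.    1.4  -0.14]
shift [-0.9 -0.1 73. ] yaw now 90.2 turn 0.2
```

View pics/w1.png

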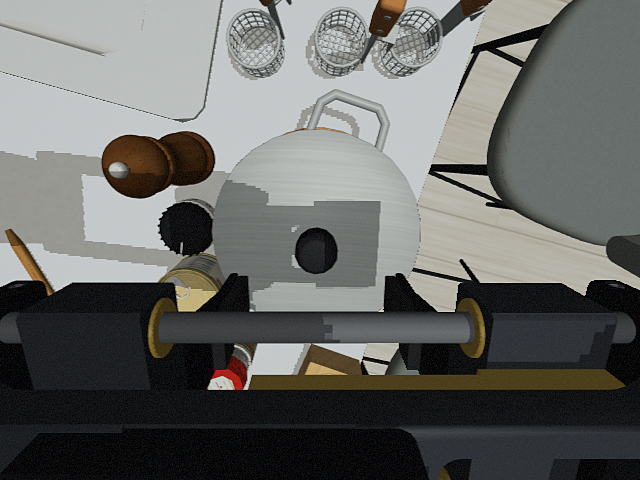

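The wrist view shows the knob centred at (317,250), a handle at (348,115), and the strainers along the top at (256,45), (342,40) and (415,40).

```bash
python3 - <<'E'
from h import *
z=np.load('w1.npz');W=z['W'];im=z['im'].astype(int);X,Y,Z=W[...,0],W[...,1],W[...,2]
k=(abs(X-.507)<.05)&(abs(Y-.0095)<.05)&(Z>.163)&(Z<.185);q=W[k]
print('knob',cv2.minEnclosingCircle(q[:,:2].astype(np.float32)),np.median(q[:,2]))
to(.507,.0095,.138)
E
python3 -m jog '[[0,0,20,0],[0,0,20,0],[0,0,20,0],[0,0,12,0],[0,0,0,0],[0,0,0,0]]'
```

```text
knob ((0.5071281790733337, 0.008189584128558636), 0.01582365483045578) 0.16822698018874854
shift [ 0.   0.3 73. ] yaw now 90.1 
time_s: 3.78
tcp_pos: [0.5077, 0.0088, 0.1404]
orientation: [0.707, 0.707, 0.0, 0.0]
ft_force: [-0.4, -0.4, 0.0]
grip_width: 0.0702
grasp_force: 0.0
```

```bash
python3 -m jog '[[0,0,0,0],[0,0,0,0],[0,0,0,0],[0,0,0,0],[0,0,0,0],[0,0,0,0]]' 20 35 && python3 -m jog '[[0,0,-8,0],[0,0,-14,0],[0,0,-20,0],[0,0,-20,0],[0,0,-8,0],[0,0,0,0]]' && python3 -m jog '[[20,4,0,0],[45,9,0,0],[45,9,0,0],[45,9,0,0],[45,9,0,0],[45,9,0,0],[45,9,0,0],[40,9,0,0]]'
python3 - <<'E'
from h import *
s=sensors.state();print(s['time_s'],s['tcp_pos'],s['ft_force'])
to(.582,.3755+.0006,.034)
E
```

```text
time_s: 4.53
tcp_pos: [0.507, 0.0092, 0.1393]
orientation: [0.707, 0.707, -0.0, -0.0]
ft_force: [0.5, 0.6, -1.7]
grip_width: 0.0246
grasp_force: 30.0
time_s: 5.28
tcp_pos: [0.5076, 0.0091, 0.2104]
orientation: [0.707, 0.707, 0.0, 0.001]
ft_force: [0.6, 0.1, -4.0]
grip_width: 0.0248
grasp_force: 29.3
time_s: 6.28
tcp_pos: [0.5735, 0.3406, 0.2078]
orientation: [0.707, 0.707, -0.001, -0.0]
ft_force: [0.6, 0.1, -2.8]
grip_width: 0.0243
grasp_force: 29.4
6.275 [0.57345536 0.34064501 0.20782977] [ 0.59483816  0.14017381 -2.75989754]
shift [ 35.6   8.9 173.8] yaw now 90.1
```

```bash
python3 -m jog '[[20,5,0,0],[16,4,20,0],[0,0,35,0],[0,0,35,0],[0,0,30,0],[0,0,25,0],[0,0,15,0],[0,0,8,0]]' && python3 -m jog '[[0,0,3,0],[0,0,0,0],[0,0,0,0]]'
python3 - <<'E'
from h import *
to(.582,.3755,.034)
E
```

```text
time_s: 7.28
tcp_pos: [0.5823, 0.3748, 0.04]
orientation: [0.707, 0.707, -0.001, -0.0]
ft_force: [0.1, 0.6, -4.2]
grip_width: 0.0236
grasp_force: 29.4
time_s: 7.65
tcp_pos: [0.5838, 0.3755, 0.0397]
orientation: [0.707, 0.707, 0.001, 0.0]
ft_force: [0.2, 0.4, -3.7]
grip_width: 0.0239
grasp_force: 29.4
shift [-0.  -1.8  5.7] yaw now 90.0
```

```bash
python3 -m jog '[[0,0,4,0],[0,0,2,0],[0,0,0,0]]' && python3 -m jog '[[0,0,0,0],[0,0,0,0],[0,0,0,0],[0,0,0,0]]' 65 && python3 -m jog '[[0,0,-20,0],[0,0,-40,0],[0,0,-50,0],[0,0,-50,0],[0,0,-15,0],[0,0,0,0]]'
python3 - <<'E'
from h import *
s=sensors.state();im,d,p=grab('wrist');np.savez('w2',im=im,d=d,W=cloud(d,p));save('w2',im)
W=cloud(d,p);k=(abs(W[...,0]-.582)<.05)&(abs(W[...,1]-.3755)<.05)&(W[...,2]>.05)&(W[...,2]<.1);q=W[k]
print('knob',cv2.minEnclosingCircle(q[:,:2].astype(np.float32)),np.percentile(q[:,2],[50,99]))
to(.53,.11,.30)
E
```

```text
time_s: 8.02
tcp_pos: [0.5838, 0.3756, 0.0349]
orientation: [0.707, 0.707, 0.001, 0.0]
ft_force: [-3.2, -2.2, 7.3]
grip_width: 0.0238
grasp_force: 32.0
time_s: 8.52
tcp_pos: [0.583, 0.3752, 0.0324]
orientation: [0.707, 0.707, -0.0, -0.0]
ft_force: [-0.7, 0.6, -0.3]
grip_width: 0.0558
grasp_force: 0.0
time_s: 9.28
tcp_pos: [0.5839, 0.3756, 0.2099]
orientation: [0.707, 0.707, 0.002, 0.001]
ft_force: [0.7, -0.2, -1.1]
grip_width: 0.0651
grasp_force: 0.0
knob ((0.5839741826057434, 0.3743078112602234), 0.016054196283221245) [0.06305416 0.06525918]
shift [-265.   -53.   -92.6] yaw now 90.0
```

```bash
python3 -m jog '[[-40,-6,-25,0],[-40,-6,-25,0],[-40,-6,-20,0],[-40,-6,-20,0],[-40,-6,0,0],[-40,-6,0,0],[-35,-7,0,0],[0,0,0,0]]'
python3 - <<'E'
from h import *
s=sensors.state();im,d,p=grab('wrist');W=cloud(d,p);np.savez('w3',im=im,d=d,W=W);save('w3',im)
print(s['tcp_pos']);M=cv2.Rodrigues(np.array(p['rvec']))[0];print('cam',-M.T@np.array(p['tvec']).ravel(),M[2])
E
```

```text
time_s: 10.32
tcp_pos: [0.5389, 0.098, 0.295]
orientation: [0.708, 0.706, -0.002, -0.001]
ft_force: [-0.1, 0.8, -0.6]
grip_width: 0.0647
grasp_force: 0.0
[0.53890695 0.09804487 0.29495311]
cam [0.53969527 0.1731307  0.48280398] [-0.00495774 -0.2739637  -0.96172725]
```

View pics/w3.png

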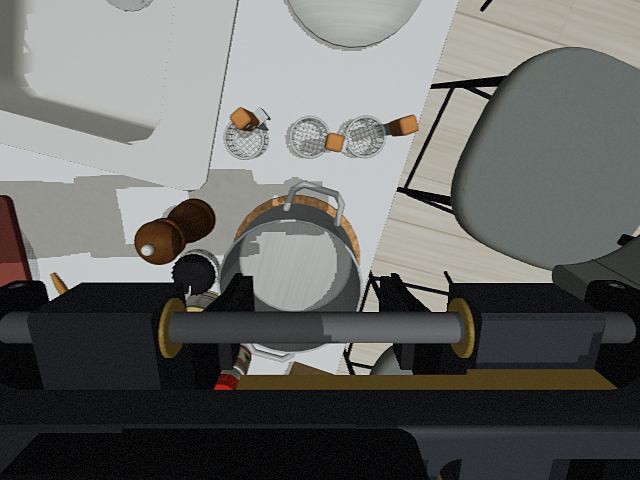

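The wrist view shows grips at (245,119), (335,142) and (402,125), and baskets at (247,140), (311,137) and (364,137). The near strainer's hook points to the upper right, at (262,117). Next I'll compute the poses.

```bash
cat >> h.py <<'E'
def strainers(W,im,region):
    X,Y,Z=W[...,0],W[...,1],W[...,2]; x0,x1,y0,y1=region; im=im.astype(int)
    g=(X>x0)&(X<x1)&(Y>y0)&(Y<y1)&(Z>.145)&(Z<.165)
    n,l,st,_=cv2.connectedComponentsWithStats(g.astype(np.uint8)); out=[]
    for i in range(1,n):
        if st[i,4]<40: continue
        q=W[l==i][:,:2]; rc=cv2.minAreaRect(q.astype(np.float32)); c=np.array(rc[0])
        k=(np.hypot(X-c[0],Y-c[1])<.065)&(Z>.035)&(Z<.052)
        b=W[k][:,:2]
        for _ in range(3):  # basket rim ring: fit by circle
            A=np.c_[2*b,np.ones(len(b))]; s=np.linalg.lstsq(A,(b**2).sum(1),rcond=None)[0]; rr=np.sqrt(s[2]+s[0]**2+s[1]**2)
            e=abs(np.hypot(*(b-s[:2]).T)-rr); b=b[e<max(.006,2*np.median(e))] if _==2 else b[e<.015]
        hk=(np.hypot(X-c[0],Y-c[1])<.03)&(Z>.08)&(Z<.096); h=W[hk][:,:2]
        print('grip',c.round(4),'size',np.round(rc[1],4),'ang%90',round(rc[2]%90,1),'bas',s[:2].round(4),round(rr,4),'d',round(float(np.hypot(*(c-s[:2]))),4),'yaw',round(float(np.degrees(np.arctan2(*(c-s[:2])[::-1]))),1),'bridge',hk.sum(),h.mean(0).round(4) if hk.sum() else '', round(float(np.degrees(np.arctan2(*(h.mean(0)-c)[::-1]))),1) if hk.sum() else '')
        out.append(c)
    return out
E
python3 - <<'E'
from h import *
z=np.load('w3.npz');W=z['W'];im=z['im'];X,Y,Z=W[...,0],W[...,1],W[...,2]
strainers(W,im,(.4,.7,.12,.26))
# pot rim circle
k=(abs(Z-.118)<.004)&(np.hypot(X-.507,Y-.009)<.1)&(np.hypot(X-.507,Y-.009)>.07);b=W[k][:,:2]
A=np.c_[2*b,np.ones(len(b))];s=np.linalg.lstsq(A,(b**2).sum(1),rcond=None)[0];print('pot',s[:2],np.sqrt(s[2]+(s[:2]**2).sum()),k.sum())
h=(Z>.07)&(Z<.095)&(np.hypot(X-.507,Y-.009)>.1)&(np.hypot(X-.507,Y-.009)<.13);
for sg in(1,-1):
    q=W[h&(sg*Y>0.02*sg)];print('handle',len(q),q.mean(0).round(4) if len(q) else '')
E
```

```text
grip [0.4692 0.1946] size [0.016 0.016] ang%90 42.3 bas [0.4718 0.1905] 0.0447 d 0.0049 yaw 122.1 bridge 146 [0.4782 0.2008] 34.6
grip [0.6232 0.1884] size [0.0163 0.0161] ang%90 20.4 bas [0.5985 0.1797] 0.0236 d 0.0262 yaw 19.3 bridge 0  
grip [0.5555 0.1732] size [0.0162 0.0159] ang%90 76.6 bas [0.5597 0.1783] 0.046 d 0.0066 yaw -129.6 bridge 48 [0.5695 0.1697] -13.9
pot [0.50726837 0.00858433] 0.0828828069524356 1104
handle 529 [0.5404 0.1156 0.0844]
handle 315 [ 0.4733 -0.101   0.0843]
```

```bash
python3 -m jog '[[0,0,0,10],[0,0,0,10],[0,0,0,10],[0,0,0,10],[0,0,0,10],[0,0,0,10],[0,0,0,10],[0,0,0,0]]' 50 35
python3 - <<'E'
from h import *
to(.6232,.1884,.20,20)
E
```

```text
time_s: 11.38
tcp_pos: [0.5397, 0.1013, 0.2961]
orientation: [0.985, 0.175, -0.001, -0.0]
ft_force: [1.1, 0.7, -0.2]
grip_width: 0.0499
grasp_force: 0.0
shift [108.6 -52.9  95.9] yaw now 20.2 turn 0.2
```

```bash
python3 -m jog '[[36,-18,32,0],[36,-18,32,0],[37,-17,32,0],[0,0,0,0]]'
python3 - <<'E'
from h import *
to(.6232,.1884,.104,20)
im,d,p=grab('wrist');strainers(cloud(d,p),im,(.4,.7,.12,.26))
E
```

```text
time_s: 11.88
tcp_pos: [0.6223, 0.1892, 0.1948]
orientation: [0.984, 0.177, -0.005, -0.0]
ft_force: [0.0, -0.9, -0.3]
grip_width: 0.0502
grasp_force: 0.0
shift [ 1.5  1.3 90.8] yaw now 20.4 turn 0.4
grip [0.6235 0.1887] size [0.0157 0.0159] ang%90 19.8 bas [0.5985 0.1795] 0.0236 d 0.0267 yaw 20.0 bridge 242 [0.6342 0.1918] 16.6
grip [0.5506 0.1713] size [0.0095 0.0063] ang%90 79.3 bas [0.5656 0.1826] 0.036 d 0.0187 yaw -143.1 bridge 290 [0.5658 0.1713] -0.1
```

```bash
python3 -m jog '[[1,0,30,0],[0,0,30,0],[0,0,20,0],[0,0,9,0],[0,0,0,0],[0,0,0,0]]' 50 && python3 -m jog '[[0,0,0,0],[0,0,0,0],[0,0,0,0],[0,0,0,0],[0,0,0,0]]' 8 30 && python3 -m jog '[[0,0,-15,0],[0,0,-25,0],[0,0,-40,0],[0,0,-40,0],[0,0,-30,0],[0,0,-10,0],[0,0,0,-5],[0,0,0,0]]'
python3 - <<'E'
from h import *
to(.5774,.0414,.27,25)
E
```

```text
time_s: 12.68
tcp_pos: [0.6263, 0.1877, 0.1141]
orientation: [0.985, 0.174, 0.001, 0.0]
ft_force: [0.7, -0.3, -0.4]
grip_width: 0.0501
grasp_force: 0.0
time_s: 13.3
tcp_pos: [0.6254, 0.1876, 0.1125]
orientation: [0.985, 0.174, 0.0, 0.0]
ft_force: [0.5, 0.5, 0.6]
grip_width: 0.0156
grasp_force: 30.0
time_s: 14.3
tcp_pos: [0.6248, 0.1875, 0.2716]
orientation: [0.976, 0.216, -0.001, -0.0]
ft_force: [0.5, -0.2, -1.4]
grip_width: 0.0159
grasp_force: 30.0
shift [-104.7  112.4    1.7] yaw now 25.0 turn -0.0
```

```bash
python3 -m jog '[[-15,16,0,0],[-22,24,0,0],[-22,24,0,0],[-22,24,0,0],[-15,16,0,0],[-8,8,0,0],[0,0,0,0],[0,0,0,0]]'
python3 - <<'E'
from h import *
to(.5788,.042,.147,25)
im,d,p=grab('wrist');W=cloud(d,p);k=(abs(W[...,2]-.118)<.004)&(np.hypot(W[...,0]-.507,W[...,1]-.009)<.1)&(np.hypot(W[...,0]-.507,W[...,1]-.009)>.07);b=W[k][:,:2]
A=np.c_[2*b,np.ones(len(b))];s=np.linalg.lstsq(A,(b**2).sum(1),rcond=None)[0];print('pot',s[:2],np.sqrt(s[2]+(s[:2]**2).sum()),k.sum())
E
```

```text
time_s: 15.3
tcp_pos: [0.5787, 0.0428, 0.2725]
orientation: [0.976, 0.217, 0.0, -0.0]
ft_force: [0.2, 0.1, -0.7]
grip_width: 0.0155
grasp_force: 30.0
shift [ -0.3   0.9 125.5] yaw now 25.1 turn 0.1
pot [0.50743107 0.00789085] 0.08288045825373505 908
```

```bash
python3 -m jog '[[0,0,25,0],[0,0,30,0],[0,0,30,0],[0,0,22,0],[0,0,12,0],[0,0,6,0],[0,0,0,0],[0,0,0,0]]' && python3 -m jog '[[0,0,2,0],[0,0,2,0],[0,0,0,0]]'
```

```text
time_s: 16.35
tcp_pos: [0.5793, 0.0421, 0.1487]
orientation: [0.976, 0.217, 0.001, 0.0]
ft_force: [-0.6, -0.9, -1.3]
grip_width: 0.0154
grasp_force: 30.0
time_s: 16.73
tcp_pos: [0.5783, 0.0421, 0.1433]
orientation: [0.976, 0.217, -0.0, -0.0]
ft_force: [0.1, -0.3, -1.1]
grip_width: 0.0157
grasp_force: 30.0
```

Release with a small opening, rise, and go look at all the strainers again.

```bash
python3 -m jog '[[0,0,1,0],[0,0,0,0],[0,0,0,0],[0,0,0,0],[0,0,0,0]]' 40 && python3 -m jog '[[0,0,-25,0],[0,0,-30,0],[0,0,-40,0],[0,0,-40,0],[0,0,-15,0],[-20,0,0,0],[-20,0,0,0],[0,0,0,0]]'
python3 - <<'E'
from h import *
im,d,p=grab('wrist');save('w4',im);W=cloud(d,p);np.savez('w4',im=im,W=W)
strainers(W,im,(.4,.7,.12,.26))
to(.5555,.1732,.20,-13.4)
k=(abs(W[...,2]-.185)<.012)&(np.hypot(W[...,0]-.507,W[...,1]-.009)<.12);q=W[k];print('hung grip',k.sum(),q.mean(0),q.max(0)) if k.any() else 0
E
```

```text
time_s: 17.35
tcp_pos: [0.5785, 0.0421, 0.1426]
orientation: [0.976, 0.217, 0.0, 0.0]
ft_force: [-0.2, 0.4, -0.4]
grip_width: 0.0397
grasp_force: 0.0
time_s: 18.35
tcp_pos: [0.5413, 0.025, 0.2915]
orientation: [0.976, 0.216, -0.001, -0.0]
ft_force: [0.3, 0.5, -0.4]
grip_width: 0.0398
grasp_force: 0.0
grip [0.5859 0.1554] size [0.0164 0.0163] ang%90 60.1 bas [0.5645 0.1685] 0.0243 d 0.0252 yaw -31.5 bridge 174 [0.5952 0.1491] -34.0
grip [0.4689 0.1941] size [0.016  0.0166] ang%90 39.4 bas [0.4488 0.1776] 0.0239 d 0.026 yaw 39.4 bridge 161 [0.4776 0.1984] 26.3
shift [  74.9 -128.4   91.7] yaw now 25.0 turn 38.4
hung grip 350 [0.57602334 0.04120332 0.18441364] [0.58484364 0.05019708 0.1873506 ]
```

View pics/w4.png

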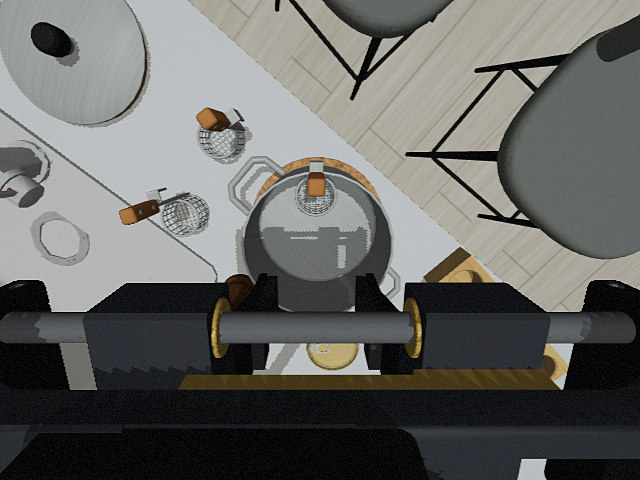

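Strainer B hangs correctly, with its hook over the rim at (316,165). Strainer C, with its grip at (215,118), has been knocked aside to (.586,.155), yaw about -30.5. I'm going for C now.

```bash
python3 -m jog '[[0,0,0,9.2],[0,0,0,9.2],[0,0,0,9.2],[0,0,0,9.2],[0,0,0,9.2],[0,0,0,9.5],[0,0,0,0]]' 50
python3 - <<'E'
from h import *
to(.5859,.1554,.20,-30.5)
E
```

```text
time_s: 19.27
tcp_pos: [0.5426, 0.0255, 0.2918]
orientation: [0.965, -0.262, -0.0, -0.0]
ft_force: [-0.2, 0.2, -0.5]
grip_width: 0.0497
grasp_force: 0.0
shift [ -28.2 -134.    91.8] yaw now -30.4 turn 0.1
```

```bash
python3 -m jog '[[-9,-45,0,0],[-9,-45,0,0],[-10,-44,30,0],[0,0,50,0],[0,0,12,0],[0,0,0,0],[0,0,0,0]]'
python3 - <<'E'
from h import *
to(.5859,.1554,.112,-30.5)
im,d,p=grab('wrist');strainers(cloud(d,p),im,(.4,.7,.12,.26))
E
```

```text
time_s: 20.15
tcp_pos: [0.5876, 0.1546, 0.2032]
orientation: [0.965, -0.263, 0.002, -0.001]
ft_force: [0.5, 0.2, 0.4]
grip_width: 0.0504
grasp_force: 0.0
shift [-2.1  0.3 91.1] yaw now -30.5 turn 0.0
grip [0.5863 0.1551] size [0.0156 0.0156] ang%90 60.0 bas [0.5631 0.1688] 0.0236 d 0.0269 yaw -30.5 bridge 238 [0.5958 0.1497] -30.0
```

```bash
python3 -m jog '[[-1,0,30,0],[0,0,30,0],[0,0,20,0],[0,0,10,0],[0,0,0,0],[0,0,0,0]]' && python3 -m jog '[[0,0,0,0],[0,0,0,0],[0,0,0,0],[0,0,0,0],[0,0,0,0]]' 8 30 && python3 -m jog '[[0,0,-15,0],[0,0,-30,0],[0,0,-45,0],[0,0,-45,8],[0,0,-30,8],[0,0,-15,8.5],[0,0,0,0],[0,0,0,0]]'
python3 - <<'E'
from h import *
to(.5517,-.0549,.29,-55)
E
```

```text
time_s: 20.95
tcp_pos: [0.5862, 0.1555, 0.1119]
orientation: [0.965, -0.263, 0.001, -0.0]
ft_force: [0.5, 0.5, -0.3]
grip_width: 0.0497
grasp_force: 0.0
time_s: 21.58
tcp_pos: [0.5852, 0.1554, 0.1105]
orientation: [0.965, -0.263, 0.0, 0.0]
ft_force: [0.5, -0.7, 0.4]
grip_width: 0.0158
grasp_force: 30.0
time_s: 22.58
tcp_pos: [0.5847, 0.1553, 0.2898]
orientation: [0.888, -0.46, -0.001, 0.0]
ft_force: [0.7, 0.2, -2.4]
grip_width: 0.0154
grasp_force: 30.0
shift [ 1.528e+02  1.481e+02 -1.000e-01] yaw now -54.8 turn 0.2
```

```bash
python3 -m jog '[[0,0,-30,0],[10,10,-10,0],[30,29,0,0],[35,34,0,0],[35,34,0,0],[28,27,0,0],[15,14,0,0],[0,0,0,0]]'&& python3 -m jog '[[0,0,0,0],[0,0,0,0]]'
python3 - <<'E'
from h import *
to(.5517,-.0549,.146,-55)
E
```

```text
time_s: 23.58
tcp_pos: [0.5514, -0.0559, 0.3299]
orientation: [0.887, -0.462, -0.0, -0.0]
ft_force: [-0.1, 0.8, -1.1]
grip_width: 0.0158
grasp_force: 30.0
time_s: 23.82
tcp_pos: [0.552, -0.0536, 0.3304]
orientation: [0.888, -0.461, -0.0, -0.0]
ft_force: [-0.4, 1.1, -1.7]
grip_width: 0.0158
grasp_force: 30.0
shift [  1.    1.1 184.4] yaw now -54.9 turn 0.1
```

```bash
python3 -m jog '[[0,0,30,0],[0,0,40,0],[0,0,40,0],[0,0,35,0],[0,0,22,0],[0,0,12,0],[0,0,5,0],[0,0,0,0]]' && python3 -m jog '[[0,0,2,0],[0,0,2,0],[0,0,0,0]]'
```

```text
time_s: 24.82
tcp_pos: [0.5523, -0.0546, 0.1471]
orientation: [0.887, -0.461, 0.0, -0.0]
ft_force: [-0.8, 0.3, -1.5]
grip_width: 0.0156
grasp_force: 30.0
time_s: 25.2
tcp_pos: [0.5518, -0.0549, 0.1426]
orientation: [0.887, -0.462, 0.0, -0.0]
ft_force: [-0.7, -0.7, -1.0]
grip_width: 0.0158
grasp_force: 30.0
```

```bash
python3 -m jog '[[0,0,1,0],[0,0,0,0],[0,0,0,0],[0,0,0,0],[0,0,0,0]]' 40 && python3 -m jog '[[0,0,-25,0],[0,0,-35,0],[0,0,-45,0],[0,0,-40,0],[0,0,0,-9.6],[0,0,0,-9.6],[0,0,0,-9.6],[0,0,0,-9.6]]' && python3 -m jog '[[0,0,0,-9.6],[0,0,0,-9.6],[0,0,0,-9.6],[0,0,0,-9.6],[0,0,0,-9.6],[0,0,0,-9.6],[0,0,0,0]]' 50
python3 - <<'E'
from h import *
to(.469,.1943,.25,41)
to(.42,.10,.29,41)
E
```

```text
time_s: 25.82
tcp_pos: [0.5519, -0.0548, 0.1416]
orientation: [0.887, -0.462, 0.0, -0.0]
ft_force: [-0.3, 0.1, -0.7]
grip_width: 0.0396
grasp_force: 0.0
time_s: 26.82
tcp_pos: [0.5518, -0.0548, 0.2866]
orientation: [0.99, -0.141, 0.0, 0.0]
ft_force: [-0.3, 0.3, -0.2]
grip_width: 0.0399
grasp_force: 0.0
time_s: 27.7
tcp_pos: [0.5518, -0.0548, 0.2865]
orientation: [0.937, 0.35, -0.0, -0.0]
ft_force: [0.1, -0.8, -0.7]
grip_width: 0.0499
grasp_force: 0.0
shift [ 100.7 -242.4   36.5] yaw now 40.9 turn -0.1
shift [   1.9 -203.3   -3.5] yaw now 40.9 turn -0.1
```

```bash
python3 -m jog '[[10,-25,0,0],[17,-40,0,0],[17,-40,0,0],[17,-40,0,0],[17,-40,0,0],[17,-40,20,0],[6,-17,17,0],[0,0,0,0]]' && python3 -m jog '[[0,0,0,0]]'
python3 - <<'E'
from h import *
to(.469,.1943,.111,41)
im,d,p=grab('wrist');strainers(cloud(d,p),im,(.4,.7,.12,.26))
E
```

```text
time_s: 28.7
tcp_pos: [0.4679, 0.1942, 0.2477]
orientation: [0.937, 0.351, -0.002, 0.0]
ft_force: [-1.2, 0.7, -0.7]
grip_width: 0.0496
grasp_force: 0.0
time_s: 28.82
tcp_pos: [0.4699, 0.1931, 0.25]
orientation: [0.937, 0.35, 0.0, 0.0]
ft_force: [-0.1, 0.5, 0.9]
grip_width: 0.0501
grasp_force: 0.0
shift [ 1.00e-01 -1.60e+00  1.39e+02] yaw now 40.9 turn -0.1
grip [0.4689 0.1949] size [0.0157 0.0157] ang%90 40.5 bas [0.4482 0.1779] 0.0236 d 0.0267 yaw 39.3 bridge 162 [0.4778 0.2018] 38.1
```

```bash
python3 -m jog '[[0,-1,30,0],[0,-1,40,0],[0,0,35,0],[0,0,22,0],[0,0,12,0],[0,0,0,0],[0,0,0,0]]' && python3 -m jog '[[0,0,0,0],[0,0,0,0],[0,0,0,0],[0,0,0,0],[0,0,0,0]]' 8 30 && python3 -m jog '[[0,0,-15,0],[0,0,-30,0],[0,0,-45,0],[0,0,-45,0],[0,0,-30,0],[0,0,-15,0],[0,0,0,0],[0,0,0,0]]'
python3 - <<'E'
from h import *
to(.4331,.0313,.29,163)
E
```

```text
time_s: 29.75
tcp_pos: [0.4691, 0.1955, 0.1119]
orientation: [0.937, 0.35, 0.001, 0.0]
ft_force: [-0.6, -0.1, 0.4]
grip_width: 0.0502
grasp_force: 0.0
time_s: 30.38
tcp_pos: [0.4679, 0.1956, 0.1105]
orientation: [0.937, 0.35, 0.0, -0.0]
ft_force: [0.4, 0.8, -0.3]
grip_width: 0.016
grasp_force: 30.0
time_s: 31.38
tcp_pos: [0.4671, 0.1954, 0.2888]
orientation: [0.937, 0.35, -0.001, -0.0]
ft_force: [0.8, -0.2, -1.2]
grip_width: 0.0157
grasp_force: 30.0
shift [-133.3  101.5   -1. ] yaw now 41.0 turn -122.0
```

```bash
python3 -m jog '[[-15,11,0,0],[-28,21,0,0],[-30,23,0,0],[-30,23,0,0],[-20,16,0,0],[-10,8,0,0],[0,0,0,-10.2],[0,0,0,-10.2]]' && python3 -m jog '[[0,0,0,-10.2],[0,0,0,-10.2],[0,0,0,-10.2],[0,0,0,-10.2],[0,0,0,-10.2],[0,0,0,-10.2],[0,0,0,-10.2],[0,0,0,-10.2]]' && python3 -m jog '[[0,0,0,-10.2],[0,0,0,-10.2],[0,0,0,0],[0,0,0,0]]'
python3 - <<'E'
from h import *
to(.4331,.0313,.146,163.5)
im,d,p=grab('wrist');save('w5',im)
E
```

```text
time_s: 32.38
tcp_pos: [0.4341, 0.031, 0.29]
orientation: [0.858, 0.513, -0.0, -0.0]
ft_force: [-0.5, -0.3, -1.0]
grip_width: 0.0153
grasp_force: 30.0
time_s: 33.38
tcp_pos: [0.4341, 0.0314, 0.2899]
orientation: [0.314, 0.949, -0.0, -0.001]
ft_force: [-0.5, -0.3, -0.6]
grip_width: 0.0155
grasp_force: 30.0
time_s: 33.88
tcp_pos: [0.4343, 0.0313, 0.2902]
orientation: [0.146, 0.989, 0.0, -0.0]
ft_force: [0.2, -0.4, -0.9]
grip_width: 0.0157
grasp_force: 30.0
shift [  1.1  -0.4 144.2] yaw now 163.2 turn -0.3
```

View pics/w5.png

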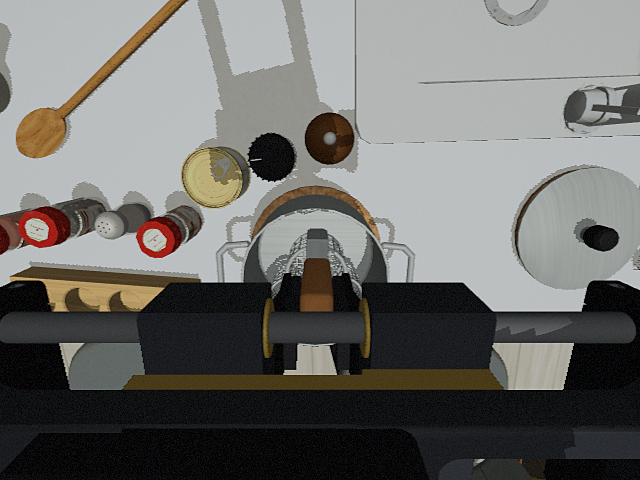

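The wrist view shows strainer A held with its hook outward at (317,240), over the pot edge. The mill (330,138) and timer (272,157) are clear, so I'm lowering it.

```bash
python3 -m jog '[[1,0,25,0],[0,0,35,0],[0,0,32,0],[0,0,25,0],[0,0,15,0],[0,0,8,0],[0,0,4,0],[0,0,0,0]]' && python3 -m jog '[[0,0,2,0],[0,0,2,0],[0,0,0,0]]'
```

```text
time_s: 34.92
tcp_pos: [0.4339, 0.0315, 0.147]
orientation: [0.144, 0.99, 0.0, 0.0]
ft_force: [0.6, 0.1, -0.5]
grip_width: 0.0156
grasp_force: 30.0
time_s: 35.3
tcp_pos: [0.4335, 0.0316, 0.1425]
orientation: [0.144, 0.99, -0.0, -0.0]
ft_force: [0.7, 0.7, -1.4]
grip_width: 0.0156
grasp_force: 30.0
```

```bash
python3 -m jog '[[0,0,1,0],[0,0,0,0],[0,0,0,0],[0,0,0,0],[0,0,0,0]]' 40 && python3 -m jog '[[0,0,-25,0],[0,0,-35,0],[0,0,-45,0],[0,0,-40,0],[0,0,0,0],[-30,0,0,0],[-40,0,0,0],[-40,0,0,0]]' && python3 -m jog '[[-40,0,0,0],[-10,0,0,0],[0,0,0,0]]'
python3 - <<'E'
from h import *
im,d,p=grab('wrist');save('w6',im);W=cloud(d,p);np.savez('w6',im=im,W=W)
k=(W[...,2]>.17)&(W[...,2]<.2)&(np.hypot(W[...,0]-.507,W[...,1]-.009)<.12)
n,l,st,_=cv2.connectedComponentsWithStats(k.astype(np.uint8))
for i in range(1,n):
    if st[i,4]>30:
        q=W[l==i];t=q[q[:,2]>np.percentile(q[:,2],98)-.004];print(st[i,4],t.mean(0).round(4),np.hypot(*(t.mean(0)[:2]-[.5072,.0086])).round(4))
print(sensors.state()['tcp_pos'])
E
```

```text
time_s: 35.92
tcp_pos: [0.4335, 0.0316, 0.1416]
orientation: [0.144, 0.99, 0.0, 0.0]
ft_force: [-0.3, 0.1, 0.1]
grip_width: 0.0396
grasp_force: 0.0
time_s: 36.92
tcp_pos: [0.5396, -0.0, 0.2854]
orientation: [0.144, 0.99, 0.0, -0.001]
ft_force: [0.3, -0.6, 0.6]
grip_width: 0.0401
grasp_force: 0.0
time_s: 37.3
tcp_pos: [0.5863, -0.014, 0.2851]
orientation: [0.144, 0.99, 0.0, -0.001]
ft_force: [-0.2, -0.4, -1.2]
grip_width: 0.0402
grasp_force: 0.0
558 [0.435  0.0318 0.1851] 0.0758
377 [0.5749 0.0413 0.1851] 0.0752
375 [ 0.5494 -0.0531  0.1851] 0.0748
[ 0.58597868 -0.01375589  0.28569594]
```

View pics/w6.png

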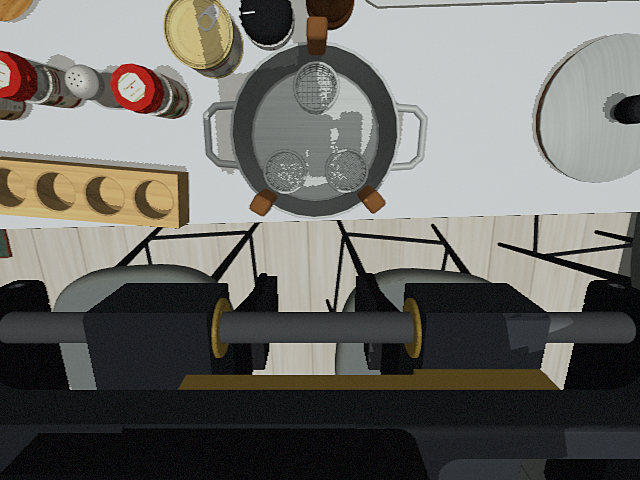

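All three strainers hang: grip tops are at 185 mm and the baskets sit at (317,88), (285,170) and (347,170). Next I'm going over to the rack and jars.

```bash
python3 -m jog '[[0,0,0,10.3],[0,0,0,10.3],[0,0,0,10.3],[0,0,0,10.3],[0,0,0,10.3],[0,0,0,10.3],[0,0,0,10.3],[0,0,0,10.3]]' 75 && python3 -m jog '[[0,0,0,10.3],[0,0,0,0]]'
python3 - <<'E'
from h import *
to(.38,-.43,.29,70)
E
```

```text
time_s: 38.35
tcp_pos: [0.5858, -0.0135, 0.287]
orientation: [0.762, 0.648, 0.0, 0.0]
ft_force: [-0.3, 0.9, -0.9]
grip_width: 0.0746
grasp_force: 0.0
time_s: 38.6
tcp_pos: [0.586, -0.0135, 0.287]
orientation: [0.815, 0.58, 0.0, 0.0]
ft_force: [0.0, -0.1, -0.0]
grip_width: 0.0749
grasp_force: 0.0
shift [-461.   -58.    -3.1] yaw now 70.8 turn 0.8
```

```bash
python3 -m jog '[[-30,-4,0,0],[-48,-6,0,0],[-48,-6,0,0],[-48,-6,0,0],[-48,-6,0,0],[-48,-6,0,0],[-48,-6,0,0],[-48,-6,0,0]]' && python3 -m jog '[[-48,-6,0,0],[-30,-4,0,0],[-17,-2,0,0],[0,0,0,0],[0,0,0,0]]'
cat >> h.py <<'E'
def fitc(b):
    A=np.c_[2*b,np.ones(len(b))];s=np.linalg.lstsq(A,(b**2).sum(1),rcond=None)[0];return s[0],s[1],np.sqrt(s[2]+s[0]**2+s[1]**2)
def jars(W,im):
    X,Y,Z=W[...,0],W[...,1],W[...,2]
    k=((Z>.098)&(Z<.113)&(X>.3)&(X<.6)&(Y<-.1)&(Y>-.42))
    n,l,st,_=cv2.connectedComponentsWithStats(k.astype(np.uint8))
    for i in range(1,n):
        if st[i,4]>100:
            q=W[l==i];(a,b),rr=cv2.minEnclosingCircle(q[:,:2].astype(np.float32));t=q.mean(0);print('cap',round(a,4),round(b,4),round(rr,4),'mean',t.round(4),st[i,4])
def rack(W):
    X,Y,Z=W[...,0],W[...,1],W[...,2]
    k=((abs(Z-.04)<.005)&(X>.38)&(X<.6)&(Y<-.14)&(Y>-.46)).astype(np.uint8)
    n,l,st,_=cv2.connectedComponentsWithStats(k);i=1+np.argmax(st[1:,4]);m=(l==i).astype(np.uint8)
    rc=cv2.minAreaRect(W[m>0][:,:2].astype(np.float32));print('rack',rc)
    cs,hi=cv2.findContours(m,cv2.RETR_CCOMP,1)
    for c,h in zip(cs,hi[0]):
        if h[3]>=0 and cv2.contourArea(c)>150:
            P=W[c[:,0,1],c[:,0,0]];P=P[abs(P[:,2]-.04)<.006];print('well',np.round(fitc(P[:,:2]),4),len(P))
E
python3 - <<'E'
from h import *
im,d,p=grab('wrist');save('w7',im);W=cloud(d,p);np.savez('w7',im=im,W=W)
jars(W,im);rack(W);print(sensors.state()['tcp_pos'])
E
```

```text
time_s: 39.6
tcp_pos: [0.4215, -0.3451, 0.2869]
orientation: [0.814, 0.581, 0.0, 0.0]
ft_force: [1.1, -0.8, -0.2]
grip_width: 0.0748
grasp_force: 0.0
time_s: 40.22
tcp_pos: [0.3805, -0.429, 0.2866]
orientation: [0.815, 0.579, 0.0, -0.0]
ft_force: [-0.4, 0.4, 0.7]
grip_width: 0.0749
grasp_force: 0.0
cap 0.362 -0.275 0.0224 mean [ 0.3624 -0.2753  0.1069] 1737
cap 0.3546 -0.352 0.0221 mean [ 0.3547 -0.3516  0.1068] 1391
rack ((0.47787976264953613, -0.324765682220459), (0.19696296751499176, 0.0702691599726677), 68.65403747558594)
well [ 0.4534 -0.3865  0.0247] 117
well [ 0.476  -0.329   0.0246] 121
well [ 0.4985 -0.2714  0.0246] 128
[ 0.38065746 -0.42893916  0.28666595]
```

View pics/w7.png

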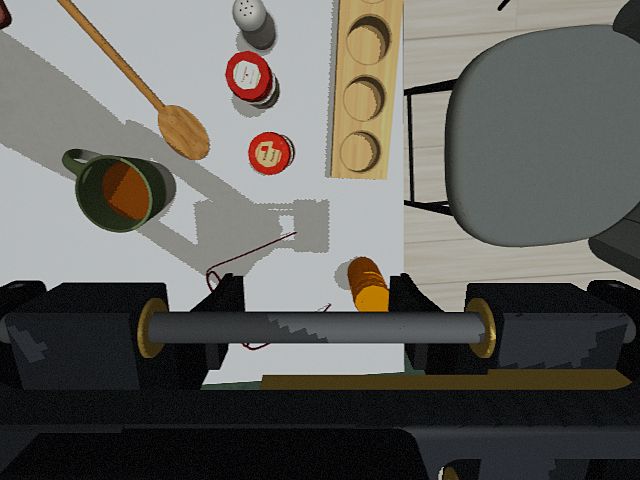

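The wrist view shows red caps at (249,76) and (270,153), the shaker at (249,14), three of the rack's wells at (368,40), (363,98) and (360,150), and the orange decoy at (368,285). I'll pick jar 2 first.

Run:
```python
from h import *
to(.3546,-.3518,.076,70)
```

```text
shift [ 64.2 -50.  210.7] yaw now 70.8 turn 0.8
```

```bash
python3 -m jog '[[32,-25,20,0],[32,-25,40,0],[0,0,50,0],[0,0,40,0],[0,0,30,0],[0,0,20,0],[0,0,10,0],[0,0,0,0]]' && python3 -m jog '[[0,0,0,0],[0,0,0,0],[0,0,0,0],[0,0,0,0]]' 38 25
python3 - <<'E'
from h import *
to(.4534,-.3865,.16,70)
E
```

```text
time_s: 41.28
tcp_pos: [0.3541, -0.3524, 0.0763]
orientation: [0.815, 0.579, 0.0, -0.0]
ft_force: [0.4, 0.3, 0.0]
grip_width: 0.0748
grasp_force: 0.0
time_s: 41.78
tcp_pos: [0.3539, -0.3533, 0.0768]
orientation: [0.816, 0.579, 0.0, 0.0]
ft_force: [-1.0, 0.3, 2.1]
grip_width: 0.0434
grasp_force: 17.3
shift [  1.5 104.9 -83.1] yaw now 70.7 turn 0.7
```

```bash
python3 -m jog '[[0,0,0,0],[0,0,-10,0],[0,0,-25,0],[0,0,-30,0],[0,20,-8,0],[0,45,0,0],[0,30,0,0],[0,10,0,0]]' && python3 -m jog '[[0,0,0,0],[0,0,0,0]]'
python3 - <<'E'
from h import *
im,d,p=grab('wrist');W=cloud(d,p);rack(W)
to(.4534-.0005,-.3865-.0015,.0855)
E
```

```text
time_s: 42.78
tcp_pos: [0.4541, -0.388, 0.1497]
orientation: [0.815, 0.579, 0.0, -0.0]
ft_force: [0.1, -0.1, -1.6]
grip_width: 0.043
grasp_force: 25.0
time_s: 43.02
tcp_pos: [0.452, -0.3874, 0.1494]
orientation: [0.816, 0.579, -0.0, -0.001]
ft_force: [-0.5, 0.9, -1.1]
grip_width: 0.0434
grasp_force: 25.0
rack ((0.48038986325263977, -0.31781595945358276), (0.21139921247959137, 0.07024197280406952), 68.6595458984375)
well [ 0.4761 -0.3287  0.0245] 164
well [ 0.4986 -0.2713  0.0246] 181
shift [-0.2  1.1 64. ] yaw now 70.7
```

```bash
python3 -m jog '[[0,1,15,0],[0,0,15,0],[0,0,10,0],[0,0,10,0],[0,0,6,0],[0,0,4,0],[0,0,3,0],[0,0,0,0]]'
```

```text
time_s: 44.08
tcp_pos: [0.4539, -0.3881, 0.0865]
orientation: [0.815, 0.579, -0.0, -0.0]
ft_force: [0.5, -1.1, -1.0]
grip_width: 0.0431
grasp_force: 25.0
```

```bash
python3 -m jog '[[0,0,1,0],[0,0,0,0],[0,0,0,0],[0,0,0,0],[0,0,0,0]]' 75 && python3 -m jog '[[0,0,-20,0],[0,0,-40,0],[0,0,-40,0],[-20,0,-15,0],[-20,0,0,0],[0,0,0,0],[0,0,0,0]]'
python3 - <<'E'
from h import *
im,d,p=grab('wrist');W=cloud(d,p);jars(W,im)
k=(abs(W[...,2]-.114)<.006)&(np.hypot(W[...,0]-.4534,W[...,1]+.3865)<.04);q=W[k];print('placed',k.sum(),(cv2.minEnclosingCircle(q[:,:2].astype(np.float32)),np.median(q[:,2])) if k.sum()>20 else '')
to(.362,-.275,.076,70)
E
```

```text
time_s: 44.7
tcp_pos: [0.454, -0.3881, 0.0856]
orientation: [0.816, 0.579, 0.0, 0.0]
ft_force: [-1.1, -0.3, -0.2]
grip_width: 0.0739
grasp_force: 0.0
time_s: 45.58
tcp_pos: [0.4397, -0.4252, 0.1982]
orientation: [0.816, 0.578, 0.0, -0.002]
ft_force: [0.7, -0.0, 0.3]
grip_width: 0.075
grasp_force: 0.0
cap 0.3622 -0.2746 0.0227 mean [ 0.3634 -0.2752  0.1067] 3021
placed 2345 (((0.45397767424583435, -0.386911541223526), 0.022097807377576828), np.float64(0.11494172230083306))
shift [ 115.6 -122.9  123.1] yaw now 70.7 turn 0.7
```

```bash
python3 -m jog '[[29,-31,0,0],[29,-31,0,0],[29,-31,0,0],[29,-30,10,0],[0,0,45,0],[0,0,38,0],[0,0,20,0],[0,0,10,0]]' && python3 -m jog '[[0,0,0,0],[0,0,0,0]]' && python3 -m jog '[[0,0,0,0],[0,0,0,0],[0,0,0,0],[0,0,0,0],[0,0,0,0]]' 38 25
python3 - <<'E'
from h import *
to(.476,-.3288,.0845,70)
E
```

```text
time_s: 46.62
tcp_pos: [0.3621, -0.2743, 0.0757]
orientation: [0.815, 0.579, -0.0, -0.002]
ft_force: [0.5, 0.3, 0.1]
grip_width: 0.0751
grasp_force: 0.0
time_s: 46.88
tcp_pos: [0.3635, -0.2763, 0.0785]
orientation: [0.815, 0.579, 0.0, 0.001]
ft_force: [0.1, 0.5, -0.1]
grip_width: 0.0754
grasp_force: 0.0
time_s: 47.5
tcp_pos: [0.3629, -0.2758, 0.0776]
orientation: [0.816, 0.579, -0.0, -0.0]
ft_force: [-0.3, 0.6, 1.9]
grip_width: 0.0428
grasp_force: 25.0
shift [-12.7 124.3  -6.9] yaw now 70.7 turn 0.7
```

```bash
python3 -m jog '[[0,0,-10,0],[0,0,-25,0],[0,0,-30,0],[-3,24,-8,0],[-5,45,0,0],[-4,40,0,0],[-1.5,15,0,0],[0,0,0,0]]' && python3 -m jog '[[0,0,0,0]]'
python3 - <<'E'
from h import *
to(.476-.0002,-.3288-.0006,.0855)
E
```

```text
time_s: 48.5
tcp_pos: [0.476, -0.3296, 0.1505]
orientation: [0.815, 0.579, -0.0, -0.0]
ft_force: [-0.1, 0.6, -0.8]
grip_width: 0.043
grasp_force: 25.0
time_s: 48.62
tcp_pos: [0.4748, -0.329, 0.1504]
orientation: [0.815, 0.579, -0.0, -0.0]
ft_force: [-0.1, 1.0, -1.4]
grip_width: 0.0432
grasp_force: 25.0
shift [-0.1  1.1 64.9] yaw now 70.7
```

```bash
python3 -m jog '[[0,0.5,15,0],[0,0,15,0],[0,0,10,0],[0,0,10,0],[0,0,6,0],[0,0,4,0],[0,0,3,0],[0,0,0,0]]' && python3 -m jog '[[0,0,1,0],[0,0,0,0],[0,0,0,0],[0,0,0,0],[0,0,0,0]]' 75 && python3 -m jog '[[0,0,-20,0],[0,0,-40,0],[0,0,-40,0],[-20,0,-15,0],[-25,-25,0,0],[0,-20,0,0],[0,0,0,0],[0,0,0,0]]'
python3 - <<'E'
from h import *
im,d,p=grab('wrist');W=cloud(d,p);jars(W,im)
k=(abs(W[...,2]-.114)<.006)&(np.hypot(W[...,0]-.476,W[...,1]+.3288)<.04);q=W[k];print('placed',k.sum(),(cv2.minEnclosingCircle(q[:,:2].astype(np.float32)),np.median(q[:,2])) if k.sum()>20 else '')
k=(W[...,2]>.065)&(W[...,2]<.097)&(np.hypot(W[...,0]-.3827,W[...,1]+.2121)<.04);q=W[k];print('shaker',k.sum(),(cv2.minEnclosingCircle(q[:,:2].astype(np.float32)),q.max(0)) if k.sum()>20 else '')
to(.4106,-.1518,.076,70)
E
```

```text
time_s: 49.62
tcp_pos: [0.476, -0.3296, 0.0875]
orientation: [0.816, 0.579, -0.0, -0.0]
ft_force: [0.7, -0.6, -0.6]
grip_width: 0.0429
grasp_force: 25.0
time_s: 50.25
tcp_pos: [0.476, -0.3297, 0.0866]
orientation: [0.816, 0.579, -0.0, 0.0]
ft_force: [-1.0, -1.3, 0.5]
grip_width: 0.0739
grasp_force: 0.0
time_s: 51.25
tcp_pos: [0.4188, -0.3578, 0.2016]
orientation: [0.816, 0.579, 0.0, 0.0]
ft_force: [0.5, 0.1, -0.2]
grip_width: 0.0753
grasp_force: 0.0
cap 0.406 -0.1665 0.0169 mean [ 0.4059 -0.1716  0.1042] 452
cap 0.4721 -0.3262 0.0222 mean [ 0.463  -0.3162  0.1068] 193
cap 0.4542 -0.386 0.0226 mean [ 0.4525 -0.3699  0.1055] 294
placed 2394 (((0.47479555010795593, -0.3284214735031128), 0.02221868932247162), np.float64(0.1151341123983281))
shaker 1514 (((0.3825438916683197, -0.21447664499282837), 0.01755492575466633), array([ 0.3994737 , -0.19727468,  0.09129792]))
shift [191.5 -75.9 125.5] yaw now 70.7 turn 0.7
```

```bash
python3 -m jog '[[35,-18,0,0],[35,-18,0,0],[30,-20,0,0],[0,0,0,0],[0,0,0,0]]'
python3 - <<'E'
from h import *
im,d,p=grab('wrist');W=cloud(d,p);jars(W,im);rack(W)
k=(W[...,2]>.065)&(W[...,2]<.097)&(np.hypot(W[...,0]-.3827,W[...,1]+.2121)<.04);q=W[k];print('shaker',k.sum(),(cv2.minEnclosingCircle(q[:,:2].astype(np.float32)),q.max(0)) if k.sum()>20 else '')
to(.4106,-.154,.076,70)
E
```

```text
time_s: 51.92
tcp_pos: [0.3995, -0.2449, 0.2019]
orientation: [0.815, 0.579, -0.0, 0.001]
ft_force: [0.5, -0.2, 0.3]
grip_width: 0.075
grasp_force: 0.0
cap 0.4106 -0.1532 0.0225 mean [ 0.411  -0.1529  0.107 ] 2547
cap 0.48 -0.3152 0.018 mean [ 0.478  -0.3084  0.1056] 254
rack ((0.4937843680381775, -0.283377468585968), (0.21474257111549377, 0.07091113924980164), 68.51737976074219)
well [ 0.4985 -0.2707  0.0247] 131
well [ 0.5209 -0.2132  0.0246] 142
shaker 1097 (((0.3822286128997803, -0.21441185474395752), 0.0171869695186615), array([ 0.39929777, -0.19742399,  0.09122593]))
shift [ 89.8 -19.5 125.7] yaw now 70.7 turn 0.7
```

```bash
python3 -m jog '[[40,-9,0,0],[40,-9,0,0],[10.5,-1,25,0],[0,0,45,0],[0,0,30,0],[0,0,15,0],[0,0,9,0],[0,0,0,0]]' && python3 -m jog '[[0,0,0,0]]' && python3 -m jog '[[0,0,0,0],[0,0,0,0],[0,0,0,0],[0,0,0,0],[0,0,0,0]]' 38 25
python3 - <<'E'
from h import *
print(sensors.state()['tcp_pos'])
to(.4985,-.271,.0855,70)
E
```

```text
time_s: 52.98
tcp_pos: [0.411, -0.1531, 0.0777]
orientation: [0.816, 0.579, 0.0, 0.0]
ft_force: [0.9, 0.4, 0.5]
grip_width: 0.0748
grasp_force: 0.0
time_s: 53.1
tcp_pos: [0.4116, -0.1533, 0.0786]
orientation: [0.816, 0.579, 0.0, 0.001]
ft_force: [0.5, -0.2, 0.7]
grip_width: 0.0752
grasp_force: 0.0
time_s: 53.72
tcp_pos: [0.4108, -0.1527, 0.0776]
orientation: [0.815, 0.579, 0.0, 0.0]
ft_force: [0.5, 0.3, 1.2]
grip_width: 0.0428
grasp_force: 25.0
[ 0.41084196 -0.15270855  0.07763031]
shift [-82.7 121.8  -7.8] yaw now 70.7 turn 0.7
```

```bash
python3 -m jog '[[0,0,-10,0],[0,0,-25,0],[-4,15,-30,0],[-22,32,-8,0],[-24,34,0,0],[-22,29,0,0],[-10.2,11.8,0,0],[0,0,0,0]]' && python3 -m jog '[[0,0,0,0],[0,0,0,0]]'
python3 - <<'E'
from h import *
to(.4985+.0002,-.271+.0005,.0865)
E
```

```text
time_s: 54.72
tcp_pos: [0.4983, -0.2706, 0.1504]
orientation: [0.816, 0.578, -0.0, -0.001]
ft_force: [-0.6, 0.8, -1.3]
grip_width: 0.0432
grasp_force: 25.0
time_s: 54.98
tcp_pos: [0.4982, -0.2695, 0.1506]
orientation: [0.815, 0.579, -0.0, -0.0]
ft_force: [-0.4, -0.4, -0.9]
grip_width: 0.043
grasp_force: 25.0
shift [-0.8  0.9 64.1] yaw now 70.8
```

```bash
python3 -m jog '[[-0.5,0.5,15,0],[0,0,15,0],[0,0,10,0],[0,0,10,0],[0,0,6,0],[0,0,4,0],[0,0,3,0],[0,0,0,0]]' && python3 -m jog '[[0,0,1,0],[0,0,0,0],[0,0,0,0],[0,0,0,0],[0,0,0,0]]' 75 && python3 -m jog '[[0,0,-20,0],[0,0,-40,0],[0,0,-40,0],[-20,-20,-15,0],[-20,-35,0,0],[-20,-35,0,0],[-10,-38,0,0],[0,0,0,0]]'
python3 - <<'E'
from h import *
im,d,p=grab('wrist');W=cloud(d,p);jars(W,im)
k=(abs(W[...,2]-.114)<.006)&(np.hypot(W[...,0]-.4985,W[...,1]+.271)<.04);q=W[k];print('placed',k.sum(),(cv2.minEnclosingCircle(q[:,:2].astype(np.float32)),np.median(q[:,2])) if k.sum()>20 else '')
for lo in(.065,.083):
    k=(W[...,2]>lo)&(W[...,2]<.097)&(np.hypot(W[...,0]-.3827,W[...,1]+.2121)<.04);q=W[k];print('shaker',k.sum(),(cv2.minEnclosingCircle(q[:,:2].astype(np.float32)),q.max(0),q.mean(0)) if k.sum()>20 else '')
to(.3824,-.2144,.041,70)
E
```

```text
time_s: 55.98
tcp_pos: [0.4989, -0.2711, 0.0875]
orientation: [0.816, 0.579, 0.0, -0.0]
ft_force: [0.1, -0.0, -0.8]
grip_width: 0.0426
grasp_force: 25.0
time_s: 56.6
tcp_pos: [0.4989, -0.2712, 0.0866]
orientation: [0.816, 0.579, 0.0, 0.0]
ft_force: [-0.7, 0.6, 0.4]
grip_width: 0.0743
grasp_force: 0.0
time_s: 57.6
tcp_pos: [0.3535, -0.2952, 0.2031]
orientation: [0.816, 0.578, -0.0, 0.001]
ft_force: [0.1, 0.3, 0.6]
grip_width: 0.0745
grasp_force: 0.0
cap 0.4963 -0.2707 0.0227 mean [ 0.4829 -0.2656  0.1059] 477
cap 0.4734 -0.3265 0.0228 mean [ 0.4632 -0.316   0.1059] 456
cap 0.4536 -0.3857 0.0226 mean [ 0.4472 -0.371   0.1056] 467
placed 2662 (((0.4990106523036957, -0.27165451645851135), 0.022747213020920753), np.float64(0.11511232065616792))
shaker 1252 (((0.3821207880973816, -0.21436837315559387), 0.017173223197460175), array([ 0.39896504, -0.19747582,  0.09126189]), array([ 0.38209112, -0.21447157,  0.08564822]))
shaker 950 (((0.3826052248477936, -0.21440981328487396), 0.015262717381119728), array([ 0.39736214, -0.19935329,  0.09126189]), array([ 0.3823112 , -0.21447224,  0.0873249 ]))
shift [ 85.9  -1.3 162.1] yaw now 70.6 turn 0.6
```

```bash
python3 -m jog '[[40,-0.5,0,0],[40,-0.8,0,0],[6,0,40,0],[0,0,50,0],[0,0,40,0],[0,0,20,0],[0,0,12,0],[0,0,0,0]]' && python3 -m jog '[[0,0,0,0]]' && python3 -m jog '[[0,0,0,0],[0,0,0,0],[0,0,0,0],[0,0,0,0],[0,0,0,0]]' 36 22
python3 - <<'E'
from h import *
print(sensors.state()['tcp_pos'])
to(.5209,-.2134,.0505,70)
E
```

```text
time_s: 58.65
tcp_pos: [0.3825, -0.2132, 0.0395]
orientation: [0.815, 0.579, -0.0, -0.0]
ft_force: [0.0, -0.0, 0.6]
grip_width: 0.0751
grasp_force: 0.0
time_s: 58.78
tcp_pos: [0.3832, -0.214, 0.0407]
orientation: [0.815, 0.579, 0.0, 0.001]
ft_force: [-1.0, -0.1, 0.7]
grip_width: 0.0751
grasp_force: 0.0
time_s: 59.4
tcp_pos: [0.3821, -0.2133, 0.0395]
orientation: [0.816, 0.579, -0.0, -0.0]
ft_force: [-0.6, -0.1, -0.1]
grip_width: 0.038
grasp_force: 0.0
[ 0.38205953 -0.21333603  0.03953626]
shift [ 45.8 131.1 -11. ] yaw now 70.7 turn 0.7
```

```bash
python3 -m jog '[[0,0,0,0],[0,0,0,0]]'
python3 - <<'E'
from h import *
im,d,p=grab('wrist');save('w8',im)
E
```

```text
time_s: 59.65
tcp_pos: [0.3821, -0.2133, 0.0395]
orientation: [0.816, 0.579, -0.0, -0.0]
ft_force: [0.1, -0.3, -0.4]
grip_width: 0.0363
grasp_force: 0.0
```

View pics/w8.png

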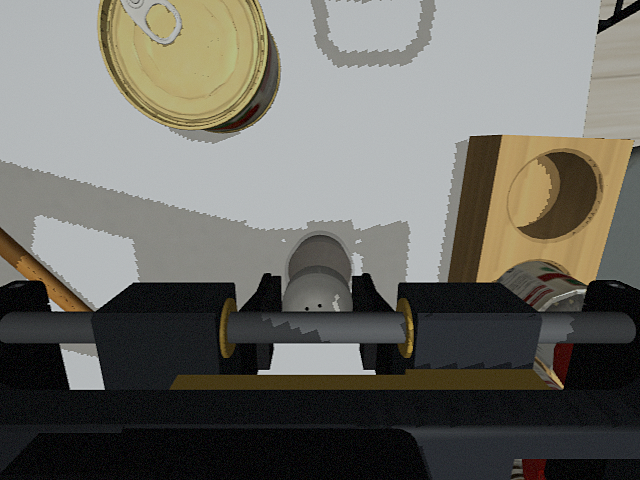

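The shaker at (318,270) is between the fingers but narrower at this height, so the set opening stopped the fingers early. I'll close further.

```bash
python3 -m jog '[[0,0,0,0],[0,0,0,0],[0,0,0,0],[0,0,0,0]]' 20 22
```

```text
time_s: 60.2
tcp_pos: [0.3821, -0.2133, 0.0395]
orientation: [0.816, 0.579, 0.0, -0.0]
ft_force: [1.2, -0.1, -0.3]
grip_width: 0.0325
grasp_force: 22.0
```

```bash
python3 -m jog '[[0,0,-10,0],[0,0,-25,0],[0,0,-30,0],[6,21,-8,0],[14,40,0,0],[14,40,0,0],[9,22,0,0],[3.8,8,0,0]]' && python3 -m jog '[[0,0,0,0],[0,0,0,0]]'
python3 - <<'E'
from h import *
im,d,p=grab('wrist');save('w9',im)
to(.5209+.0003,-.2134+.001,.049)
E
```

```text
time_s: 61.2
tcp_pos: [0.5221, -0.2122, 0.1128]
orientation: [0.815, 0.579, -0.0, -0.0]
ft_force: [1.2, -0.1, -2.1]
grip_width: 0.0324
grasp_force: 22.0
time_s: 61.45
tcp_pos: [0.5202, -0.2124, 0.1125]
orientation: [0.816, 0.579, -0.0, -0.0]
ft_force: [0.4, -0.3, -0.9]
grip_width: 0.0325
grasp_force: 22.0
shift [ 0.3  0.8 63.6] yaw now 70.7
```

View pics/w9.png

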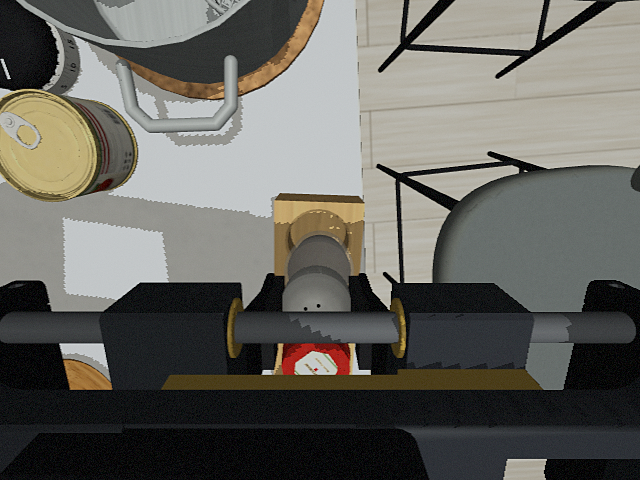

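The shaker is held upright over well 3 at (318,230), so I'm lowering it.

```bash
python3 -m jog '[[0,0.6,15,0],[0,0,12,0],[0,0,8,0],[0,0,6,0],[0,0,6,0],[0,0,5,0],[0,0,0,0]]' && python3 -m jog '[[0,0,4,0],[0,0,4,0],[0,0,2,0],[0,0,0,0]]'
```

```text
time_s: 62.38
tcp_pos: [0.5215, -0.2124, 0.0601]
orientation: [0.815, 0.579, -0.0, -0.0]
ft_force: [-0.8, -0.6, -0.3]
grip_width: 0.0323
grasp_force: 22.0
time_s: 62.88
tcp_pos: [0.5216, -0.2125, 0.0503]
orientation: [0.816, 0.579, -0.0, -0.0]
ft_force: [0.3, 0.3, -1.4]
grip_width: 0.0328
grasp_force: 22.0
```

```bash
python3 -m jog '[[0,0,1.5,0],[0,0,0,0],[0,0,0,0],[0,0,0,0],[0,0,0,0]]' 70 && python3 -m jog '[[0,0,-20,0],[0,0,-40,0],[0,0,-50,0],[-20,0,-50,0],[-40,0,-40,0],[-40,0,0,0],[-40,0,0,0],[-10,0,0,0]]' && python3 -m jog '[[0,0,0,0],[0,0,0,0]]'
python3 - <<'E'
from h import *
im,d,p=grab('wrist');W=cloud(d,p);save('w10',im)
for n,c,h in(('w0',(.4534,-.3865),.114),('w1',(.476,-.3288),.114),('w2',(.4985,-.271),.114),('w3',(.521,-.2135),.095)):
    k=(abs(W[...,2]-h)<.008)&(np.hypot(W[...,0]-c[0],W[...,1]-c[1])<.04);q=W[k]
    if k.sum()>20:print(n,k.sum(),cv2.minEnclosingCircle(q[:,:2].astype(np.float32)),np.percentile(q[:,2],[50,99]))
im,d,p=grab('top');W=cloud(d,p);k=(abs(W[...,0]-.582)<.06)&(abs(W[...,1]-.3755)<.06)&(W[...,2]>.05)&(W[...,2]<.1);q=W[k];print('lid knob',q.mean(0),cv2.minEnclosingCircle(q[:,:2].astype(np.float32)))
a=cv2.resize(im[150:330,130:530],None,fx=2,fy=2,interpolation=cv2.INTER_CUBIC);save('fin',a)
for n,(u,v) in dict(tin=(320,290),mill=(262,281)).items(): print(n,W[v,u])
E
```

```text
time_s: 63.5
tcp_pos: [0.5219, -0.2126, 0.0491]
orientation: [0.816, 0.579, 0.0, 0.0]
ft_force: [-0.1, -0.7, 0.1]
grip_width: 0.0682
grasp_force: 0.0
time_s: 64.5
tcp_pos: [0.4712, -0.3561, 0.249]
orientation: [0.816, 0.578, -0.0, 0.0]
ft_force: [-0.3, 0.4, -0.2]
grip_width: 0.0697
grasp_force: 0.0
time_s: 64.75
tcp_pos: [0.4727, -0.3531, 0.2489]
orientation: [0.815, 0.579, 0.0, -0.0]
ft_force: [0.3, 0.0, -0.6]
grip_width: 0.0701
grasp_force: 0.0
w0 1479 ((0.4542701244354248, -0.3863763213157654), 0.02219696342945099) [0.114923   0.11678011]
w1 1680 ((0.475012868642807, -0.32799434661865234), 0.02258777990937233) [0.11510391 0.11702425]
w2 1931 ((0.4993431568145752, -0.27185386419296265), 0.02254229597747326) [0.11513441 0.11718959]
w3 1106 ((0.5217245221138, -0.21379144489765167), 0.017087670043110847) [0.09484842 0.09844941]
lid knob [0.5823484  0.37339807 0.06166645] ((0.5838390588760376, 0.3737870454788208), 0.016516385599970818)
tin [ 0.24227765 -0.09292495  0.72201804]
mill [0.35988431 0.0656509  0.15084304]
```

View pics/w10.png

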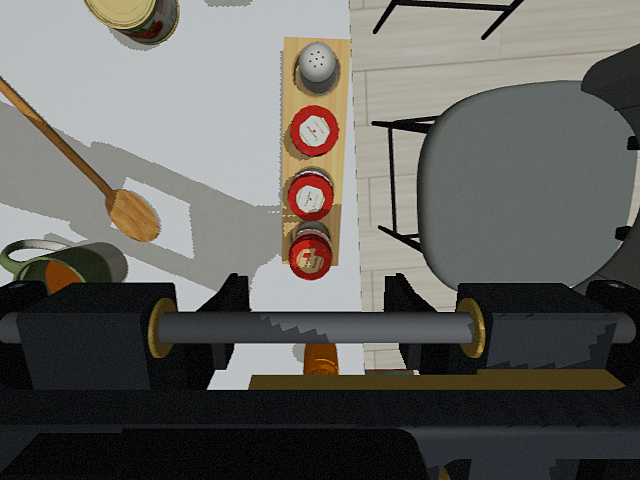

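View pics/fin.png

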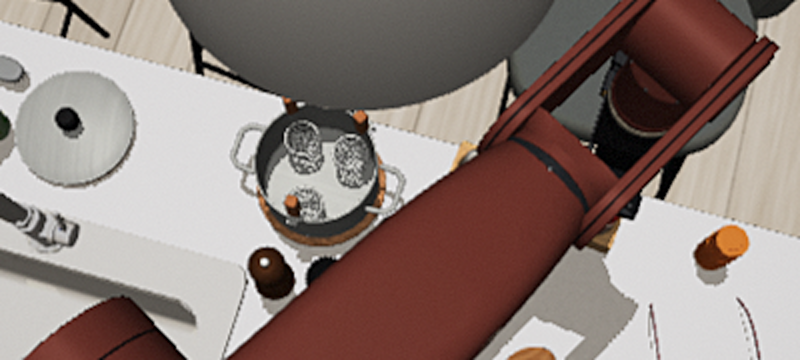

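The rack holds three red jars and the shaker at full depth, (310,258) to (318,62). The lid is on the trivet at (75,128), and all three strainers hang on the rim. I'm handing in now.

```bash
python3 -c "
from station import ticket
print(ticket.finish_job())"
```

```text
the job is handed in; nothing more can be done
None
```

The job is handed in at about 65 s: my last camera check showed the lid knob up near the trivet's centre, all three strainers hung on the rim, and the three red jars and the shaker right down in the rack; the hand-in returned no verdict.

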